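# Carry the wobbly pipette tower past the ioniser to its blue cradle

## Task

Lift the pipette tower out of its grey cradle by the orange grip and hold it up, at least 10 cm clear of the table, with the top of its mast within 15 cm of the ioniser's grille, measured level along the bench, but not touching it, for six seconds so that the pipettes lose their static charge. Then lower it into the blue cradle, straight and fully down with the mast's white drum between the cheeks and the ballast on its grey mark, and let go. The mast stands on soft rubber and topples by itself unless you keep correcting: keep it upright all the way, never let it flop over, do not jerk or drop the tower, and leave the other things on the bench where they are.

Things in the scene. Friction and masses are not known exactly. Their poses are not given: they have to be found in the camera images.
- carrier: The tower's rigid base, about 0.48 kg. Origin: centre of the underside of the 250 x 44 x 12 mm aluminium base plate (long side along x); x points from ballast to mast, z up. Dark steel ballast 46 (x) x 76 (y) x 30 mm high at x = -105 mm. In a cradle it stands 6 mm above the table, origin and axes over the cradle's. It starts in the grey cradle.
- grip (a point): Grip point, at (-35, 0, 80) mm in the carrier's frame, inside the orange upright grip plate: 66 (x) x 20 (y) mm, from z = 12 to 97 mm. Pinch it from above across y; the tower's centre of mass lies nearly below (within 15 mm in x). Axes of the carrier.
- mast (a joint): Lean of the mast relative to the carrier about the carrier's x axis, rad; positive: top to the carrier's -y; stops at +-0.4. Rubber spring 0.36 N m/rad towards 0, damping 0.06 N m s/rad, no dry friction. Gravity (0.45 N m/rad nominal) beats the spring: the mast falls away with a time constant of 0.6 to 1.4 s. Tilting the base against the lean, or moving it sideways under the mast, brings it back.
- hinge (a point): The mast's hinge on the carrier, at (85, 0, 20) mm in the carrier's frame; axis along the carrier's x. The mast: 0.25 kg nominal (varies by 10 percent), centre of mass 184 mm above the hinge, moment of inertia about the hinge 0.0091 kg m2. A white round drum 56 mm across sits on it 28 to 66 mm above the hinge.
- mast_top (a point): Top of the mast (red cap), on its axis 236 mm above the hinge; z along the mast, same as the carrier's axes at joint 0. The head, 85 mm across with six hanging pipettes, lies 105 to 236 mm above the hinge.
- grey_cradle: Grey start cradle. Fixed: floor pad 270 (x) x 130 (y) x 6 mm, origin at the centre of its underside on the table. Two cheeks at x = 55 to 115 mm, inner faces 59 mm apart, 90 mm high, with lips flaring to 89 mm apart at 115 mm above the table, steady the mast's drum. Clear of a cradle when the carrier's underside is over 120 mm high.
- blue_cradle: Blue goal cradle, like the grey one; which is left and which is right changes. Fixed: floor pad 270 (x) x 130 (y) x 6 mm, origin at the centre of its underside on the table. Two cheeks at x = 55 to 115 mm, inner faces 59 mm apart, 90 mm high, with lips flaring to 89 mm apart at 115 mm above the table, steady the mast's drum. Clear of a cradle when the carrier's underside is over 120 mm high.
- ioniser: Fixed white ioniser blower at the back of the bench, 100 x 180 x 220 mm, origin under its centre; its face looks to its -x.
- grille (a point): Centre of the ioniser's round black grille (128 mm across), 45 mm in front of its origin, 125 mm above the table.
- tube_rack: Loose blue tube rack, 90 x 130 x 63 mm high, origin centre of underside. Bystander.
- bottle: Loose amber bottle, 64 mm across, 150 mm high, origin centre of underside. Bystander.
- beaker: Loose glass beaker, 76 mm across, 90 mm high, origin centre of underside. Bystander.
- tip_box: Loose tip box with green lid, 87 x 122 x 65 mm high, origin centre of underside. Bystander.

How it is judged (in metres and radians):
On the way, in this order (a step that is already met when the one before it is completed fails the run):
1. the tower is lifted out of the grey cradle by its orange grip, mast upright (height (world z) of carrier above 0.09 m and angle between mast_top's own z axis and vertical below 0.2 rad and distance between the grasp point and grip below 0.06 m), for 0.2 s.
2. the tower is held up by its grip for six seconds, mast upright within 0.15 rad and within 150 mm of the grille, not touching the ioniser (height (world z) of carrier above 0.05 m and horizontal distance between mast_top and grille below 0.15 m and angle between mast_top's own z axis and vertical below 0.15 rad and contact force between carrier and ioniser below 0.5 N and distance between the grasp point and grip below 0.06 m), for 6 s.
At the end, for the whole second after the job is handed in: The tower stands at rest and released in the blue cradle: its underside on the pad (2 to 12 mm above the table), origin within 30 mm of the cradle's origin, mast end between the cheeks, yaw within 0.2 rad, base tilt under 0.06 rad, mast within 0.12 rad of upright (height (world z) of carrier between 0.002 and 0.012 m and horizontal distance between carrier and blue_cradle below 0.03 m and y of mast_top in the frame of blue_cradle between -0.04 and 0.04 m and angle between the x axis of carrier and the x axis of blue_cradle, either way round below 0.2 rad and x of mast_top in the frame of blue_cradle above 0.05 m and angle between carrier's own z axis and vertical below 0.06 rad and angle between mast_top's own z axis and vertical below 0.12 rad and linear speed of carrier below 0.02 m/s); the robot touches nothing.
It fails at once if the mast flops over (more than 0.3 rad from upright) (angle between mast_top's own z axis and vertical above 0.3 rad).
It fails at once if the tower is jerked or dropped (faster than 0.6 m/s) (linear speed of carrier above 0.6 m/s).
It fails at once if the tower strikes the ioniser (contact force between carrier and ioniser above 3 N).
It fails at once if a bystander is moved by more than 30 mm (distance of any of tube_rack, bottle, beaker, tip_box from where it was at the start of the episode above 0.03 m).
It also fails if it takes over 72 s, if anything falls off the work surface, if the arm or the gripper's body presses on something with over 40 N, if the wrist force passes 120 N, or if a joint passes its speed limit or range.

## Robot

A 6-joint arm with a two-finger parallel gripper is mounted at the origin on the work surface. World frame = base frame: x ahead of the robot, y to its left, z up, the work surface at z = 0. Lengths are in m, angles in degrees, forces in N, time in s.
With the tool pointing down it reaches from about 0.25 to 0.725 m from the base axis. Payload 9.7 kg.
Tool frame: the origin (TCP) lies between the finger pads; the fingertips stand bot.tcp_to_tips ahead of it and the grasp point (between the pads) lies 2 mm behind it (bot.tcp_to_tips is the distance from the TCP to the fingertips, in m); z points along the fingers, y is the line along which they close (so a half turn about z gives the same grasp; the last joint's range is limited). The gripper opens to 85 mm and grips with 20 to 120 N. Pads are 22 mm wide; open, the fingers measure 114 mm over their backs; the gripper's body (76 mm by 85 mm) begins 54 mm behind the grasp point. The pads swing forward as they close: fully open they stand 13 mm farther back than shut.
Start: joints at [-69.041, 4.979, 10.078, 95.1, 0, 90], TCP at [0.197, -0.514, 0.248] pointing down, gripper open.
Joint ranges: [-179.16, 179.16], [-48.56, 103.87], [-65.8, 70.77], [-126.05, 130.52], [-82.76, 87.17], [-180, 180]. Speed limits (degrees/s): [127.2, 127.2, 147.25, 180, 180, 180].

## Interface

Orientations are given as [roll, pitch, yaw] about the fixed x, y, z axes, in that order (R = Rz(yaw) Ry(pitch) Rx(roll)).
In Python, from workcell import sensors, camera, camera_params, bot gives the robot as it stands.
- The arm moves only by the tool apply_moves, never from a script. Its argument "motion" is a list of rows, each an object with "jaw": the opening, from -1 (shut) to 1 (fully open); "xyz": the shift along the tool's x, y, z in mm, a list of three; "twist": the turn about the tool's z in rad. A call has 1 to 5 rows; each row is the pose to reach, as a shift and turn from the pose commanded when the call began, along the tool's axes at that moment; what a row does not reach only later rows make up. A row lasts 1/8 s, in which the tool goes at most 62.5 mm and 10.7 degrees, less where a joint would pass 70% of its speed; a pose out of reach is approached as far as the arm can. A call with a gripper value outside its range is refused whole. The fingers move at their own pace and stop on an object; "grip_force" is the grip in N (left out, the last holds). Time passes only in rows, so rows that repeat a pose let the fingers close. It gives the time, the measured TCP pose, the force, the opening and the grip force at its end, in the units of the state.
- sensors.get_obs(): the state, without advancing time (a new reading comes with each control period).
- camera(name): name is "scene" or "top" or "wrist"; returns (picture, depth): 400x640x3 uint8, red, green, blue; 400x640 float32, m along the optical axis (not along the pixel's ray), 0 where there is no reading.
- camera_params(name): a dict with "mtx" (3x3 intrinsics, pixels), "rvec" (rotation vector, rad) and "tvec" (3), from world to camera coordinates, as OpenCV has them. Camera axes: x right, y down, z forward; pixel columns grow to the right and rows downward; lengths in m; the calibration is good to about 2 mm. A picture is of the moment at which its call begins: read the wrist's pose just before it. camera_params takes no time and is no camera call; for the wrist camera it gives the pose at the moment of the call.
- bot.job_done(): hands the job in; it is judged then, once.
The state is a dict: "time": time; "q": joint angles; "qd": joint speeds; "joint_efforts": joint torques, N m; "ee_pos": TCP position; "tcp_rot": TCP orientation; "wrist_force": force on the tool from outside, world axes, zero at the start; "torque": the same for the moment, N m; "opening": finger opening in m; "grasp_force": force on a finger pad.
Only numpy, scipy, OpenCV 4.12 (cv2) and the standard library are available. Lean on these libraries where they do the work, as an engineer would, in place of code of your own. Each camera call takes 0.05 s, during which the arm holds its last target. There are 200 camera calls.

## Working session

There is one attempt and no reset: what is moved stays moved. The work goes in short steps, Python scripts to look and compute and a tool call to move; the robot and the scene stay as the last step left them, time stands still between calls to the robot, and variables do not carry over. Pictures are saved under pics/ and viewed, at most 10 in all, crops included, and the job is handed in when it is done.

Besides the shell and the picture viewer there is one more tool, called after "Call:" by a JSON object that holds its "op" and its "data", one argument or row to a line. apply_moves: Moves the arm, as the interface text tells. Its arguments: {"type":"object","properties":{"motion":{"type":"array","items":{"type":"object","properties":{"jaw":{"type":"number"},"xyz":{"type":"array","items":{"type":"number"}},"twist":{"type":"number"}}}},"grip_force":{"type":"number"}},"required":["motion"]}

```bash
mkdir -p pics; ls; python3 - <<'E'
from workcell import sensors,camera,camera_params,bot
import numpy as np,cv2
o=sensors.get_obs();print(o,bot.tcp_to_tips)
for n in("scene","top","wrist"):
    im,d=camera(n);p=camera_params(n);print(n,p)
    np.savez(f"pics/{n}0.npz",im=im,d=d,**{k:np.array(v) for k,v in p.items()})
    cv2.imwrite(f"pics/{n}0.png",im[:,:,::-1])
E
```

```text
pics
{'time': 0.0, 'q': array([-6.90414837e+01,  5.01046285e+00,  1.00334122e+01,  9.51006911e+01,
        1.49606235e-03,  9.00010452e+01]), 'qd': array([ 0.02106461, -0.05100911,  0.1289799 , -0.04583702, -0.02088763,
        0.0667832 ]), 'joint_efforts': array([ 3.64684231e-03, -5.20386600e+01,  4.64808333e+01,  1.62866019e-02,
        1.98004250e-04,  1.29292511e-05]), 'ee_pos': array([ 0.1966577 , -0.51340204,  0.24757985]), 'tcp_rot': array([-1.79922258e+02, -1.49464272e-03,  2.09574690e+01]), 'wrist_force': array([ 0.12977602, -0.06847471, -0.14993861]), 'torque': array([-0.0369294 , -0.04556771,  0.01550072]), 'grasp_force': 0.0, 'opening': 0.08538268535010785} 0.017
scene {'mtx': array([[485.51894248,   0.        , 312.57013326],
       [  0.        , 485.51894248, 200.86493559],
       [  0.        ,   0.        ,   1.        ]]), 'rvec': array([ 0.63724014,  2.8941339 , -0.72158816]), 'tvec': array([ 0.52676332, -0.14112202,  1.92127791])}
top {'mtx': array([[488.20643758,   0.        , 320.52230162],
       [  0.        , 488.20643758, 201.17891609],
       [  0.        ,   0.        ,   1.        ]]), 'rvec': array([ 2.21387519, -2.15460289,  0.09862903]), 'tvec': array([-0.03449427,  0.59181233,  1.56202171])}
wrist {'mtx': array([[333.11651814,   0.        , 322.28458114],
       [  0.        , 333.11651814, 198.48600729],
       [  0.        ,   0.        ,   1.        ]]), 'rvec': array([-2.35928259,  1.62174645,  0.26608663]), 'tvec': array([-0.54899417, -0.04056485,  0.38151369])}
```

View pics/scene0.png

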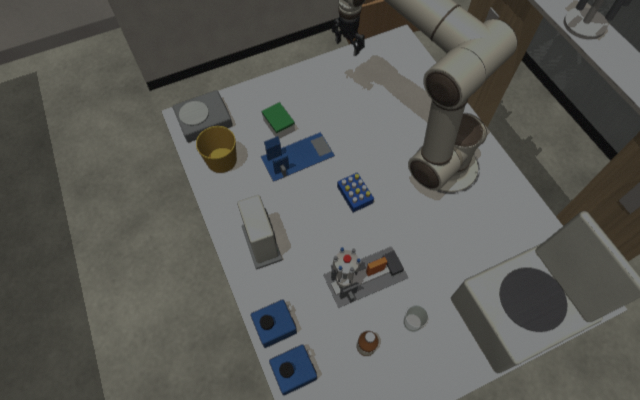

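View pics/top0.png

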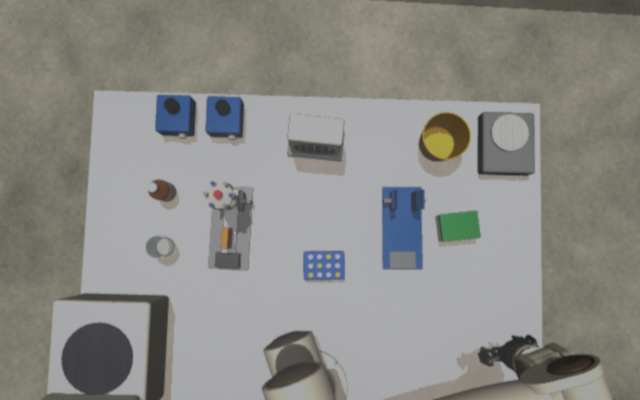

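View pics/wrist0.png

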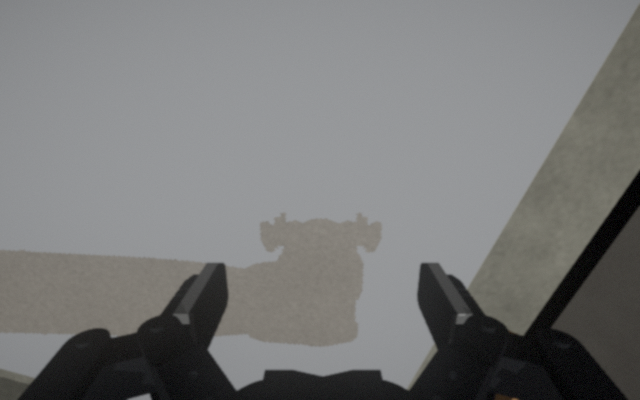

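The scene view shows the blue cradle at about (297,157), the grey cradle with the tower at (365,275) and the ioniser at (260,230). In the top view (world +x up, +y left), the red cap is at (218,195), the orange grip at (226,238), the blue pad at (402,228) and the ioniser at (316,135). The wrist view shows bare table between the fingers.

```bash
cat > h.py <<'E'
import numpy as np,cv2
def load(n):
    z=np.load(f"pics/{n}.npz");return z['im'],z['d'],{k:z[k] for k in('mtx','rvec','tvec')}
def cen(p):
    R=cv2.Rodrigues(p['rvec'])[0];return -R.T@p['tvec'],R
def pts(m,d,p):
    v,u=np.nonzero(m&(d>0));z=d[v,u];c,R=cen(p)
    q=np.c_[(u-p['mtx'][0,2])/p['mtx'][0,0]*z,(v-p['mtx'][1,2])/p['mtx'][1,1]*z,z]
    return (q-p['tvec'])@R
def ray(uv,p,z):
    c,R=cen(p);r=R.T@np.array([(uv[0]-p['mtx'][0,2])/p['mtx'][0,0],(uv[1]-p['mtx'][1,2])/p['mtx'][1,1],1])
    return c+r*(z-c[2])/r[2]
def hsv(im):return cv2.cvtColor(im,cv2.COLOR_RGB2HSV)
def big(m):
    n,l,s,_=cv2.connectedComponentsWithStats(m.astype(np.uint8));return l==1+np.argmax(s[1:,4])
E
python3 - <<'E'
from h import *
for n in("top0","scene0"):
    im,d,p=load(n);H=hsv(im);h,s,v=H[...,0].astype(int),H[...,1],H[...,2]
    print(n,'cam',cen(p)[0].round(3))
    P=pts(np.ones(d.shape,bool),d,p)
    full=np.full(d.shape+(3,),np.nan);vv,uu=np.nonzero(d>0);full[vv,uu]=P
    X,Y,Z=full[...,0],full[...,1],full[...,2]
    def rep(name,m):
        m=big(m);q=full[m&(d>0)];r=cv2.minAreaRect((q[:,:2]*1000).astype(np.float32))
        vv,uu=np.nonzero(m)
        print(name,m.sum(),'px',uu.mean().round(1),vv.mean().round(1),'mean',q.mean(0).round(4),'rect',np.round(r[0]),np.round(r[1]),round(r[2],1),'z',np.percentile(q[:,2],[5,95]).round(3))
    ok=(X<.9)
    rep('blue pad',(abs(h-108)<14)&(s>120)&(Z<.02)&(Y<-.05)&ok)
    rep('orange',(h<16)&(h>5)&(s>150)&(Z<.13)&(Z>.06)&(Y>.2)&(X<.5)&(v>90)&ok)
    rep('red cap',((h<6)|(h>174))&(s>130)&(Z>.2)&ok)
    rep('ballast',(v<90)&(Z>.02)&(Z<.06)&(abs(Y-.3)<.12)&(X<.36)&(X>.2))
    rep('greypad',(Z<.013)&(Z>.001)&(s<40)&(v<125)&(Y>.15)&(Y<.42)&ok&(X>.2))
    rep('ioniser',(Z>.19)&(Z<.26)&(abs(Y)<.2)&ok&(X>.5))
    rep('rack',(Z>.04)&(Z<.08)&(abs(Y-.0)<.12)&(X<.45)&(X>.25)&ok)
E
```

```text
top0 cam [ 0.464 -0.006  1.605]
blue pad 1964 px 401.5 226.3 mean [ 0.5191 -0.2862  0.0063] rect [ 516. -287.] [260. 124.] 1.5 z [0.    0.012]Traceback (most recent call last):
  File "<stdin>", line 14, in <module>
  File "<stdin>", line 9, in rep
  File "h.py", line 15, in big
    n,l,s,_=cv2.connectedComponentsWithStats(m.astype(np.uint8));return l==1+np.argmax(s[1:,4])
                                                                             ~~~~~~~~~^^^^^^^^^
    return _wrapfunc(a, 'argmax', axis=axis, out=out, **kwds)
    return bound(*args, **kwds)
ValueError: attempt to get argmax of an empty sequence
```

```bash
python3 - <<'E'
from h import *
for n in("top0","scene0"):
    im,d,p=load(n);H=hsv(im);h,s,v=H[...,0].astype(int),H[...,1],H[...,2]
    print(n,'cam',cen(p)[0].round(3))
    P=pts(np.ones(d.shape,bool),d,p)
    full=np.full(d.shape+(3,),np.nan);vv,uu=np.nonzero(d>0);full[vv,uu]=P
    X,Y,Z=full[...,0],full[...,1],full[...,2]
    def rep(name,m):
      try:
        m=big(m);q=full[m&(d>0)];r=cv2.minAreaRect((q[:,:2]*1000).astype(np.float32))
        vv,uu=np.nonzero(m)
        print(name,m.sum(),'px',uu.mean().round(1),vv.mean().round(1),'mean',q.mean(0).round(4),'rect',np.round(r[0]),np.round(r[1]),round(r[2],1),'z',np.percentile(q[:,2],[5,95]).round(3))
      except Exception as e: print(name,'none')
    rep('blue pad',(abs(h-108)<14)&(s>120)&(Z<.02)&(Y<-.05)&(Y>-.5)&(X<.75))
    rep('orange',(h<18)&(h>3)&(s>130)&(Z<.14)&(Z>.05)&(Y>.15)&(X<.57)&(X>.35))
    rep('red cap',((h<8)|(h>172))&(s>110)&(Z>.2)&(X<.8))
    rep('ballast',(v<90)&(Z>.02)&(Z<.06)&(abs(Y-.28)<.12)&(X<.5)&(X>.3))
    rep('greypad',(Z<.02)&(Z>-.01)&(s<60)&(v<125)&(abs(Y-.28)<.12)&(X>.3)&(X<.7))
    rep('bluemark',(Z<.02)&(Z>-.01)&(s<60)&(v<125)&(abs(Y+.28)<.12)&(X>.3)&(X<.7))
    rep('ioniser',(Z>.2)&(Z<.24)&(abs(Y)<.2)&(X>.5))
    rep('ionface',(Z>.03)&(Z<.2)&(abs(Y)<.2)&(X>.6)&(X<.85)&(v<90))
    rep('rack',(Z>.04)&(Z<.08)&(abs(Y-.0)<.12)&(X<.5)&(X>.25))
    rep('blue cheeks',(abs(h-108)<20)&(Z>.075)&(Z<.13)&(Y<-.15)&(Y>-.4)&(X<.75))
    rep('gcheeks',(Z>.08)&(Z<.125)&(abs(Y-.28)<.12)&(X>.53)&(X<.75)&(v<120))
E
```

```text
top0 cam [ 0.464 -0.006  1.605]
blue pad 1964 px 401.5 226.3 mean [ 0.5191 -0.2862  0.0063] rect [ 516. -287.] [260. 124.] 1.5 z [0.    0.012]
orange 12 px 227.0 234.5 mean [0.4758 0.2659 0.103 ] rect [476. 266.] [34.  3.] 2.2 z [0.096 0.109]
red cap 44 px 217.2 193.9 mean [0.5854 0.2686 0.263 ] rect [586. 269.] [20. 17.] 48.8 z [0.259 0.266]
ballast 122 px 227.2 263.1 mean [0.3855 0.2735 0.0352] rect [393. 274.] [41. 73.] 2.8 z [0.026 0.041]
greypad 426 px 242.5 225.9 mean [0.5062 0.2338 0.0076] rect [479. 235.] [ 48. 231.] 85.0 z [0.001 0.017]
bluemark 49 px 406.6 257.3 mean [ 0.4181 -0.3042  0.0059] rect [ 422. -303.] [27. 41.] 52.0 z [0.001 0.012]
ioniser 1539 px 315.4 130.1 mean [0.7818 0.0035 0.2193] rect [784.   3.] [160.  82.] 85.5 z [0.213 0.225]
ionface 503 px 314.8 149.1 mean [0.7424 0.0041 0.1324] rect [742.   4.] [155.  14.] 88.1 z [0.046 0.192]
rack 1077 px 323.7 265.6 mean [ 0.3865 -0.0336  0.0501] rect [386. -33.] [ 88. 129.] 3.1 z [0.041 0.067]
blue cheeks 179 px 419.4 199.6 mean [ 0.5994 -0.3235  0.1028] rect [ 600. -325.] [60. 22.] 0.6 z [0.081 0.118]
gcheeks 121 p
[... 587 characters left out ...]
 0.0075] rect [500. 261.] [163. 278.] 88.2 z [-0.     0.016]
bluemark 251 px 321.6 145.5 mean [ 0.407  -0.2889  0.0075] rect [ 407. -286.] [62. 99.] 0.7 z [-0.     0.015]
ioniser 1119 px 255.2 219.0 mean [0.7867 0.01   0.22  ] rect [786.   4.] [164.  80.] 85.5 z [0.212 0.226]
ionface 507 px 265.0 247.8 mean [0.7891 0.0764 0.1216] rect [786.  23.] [126.  91.] 86.0 z [0.04  0.192]
rack 715 px 355.0 189.6 mean [ 0.3913 -0.0292  0.0522] rect [388. -32.] [ 92. 133.] 1.6 z [0.042 0.067]
blue cheeks 161 px 271.8 143.0 mean [ 0.602  -0.3228  0.1009] rect [ 601. -325.] [27. 62.] 88.8 z [0.081 0.118]
gcheeks 173 px 346.5 283.1 mean [0.5918 0.2959 0.1007] rect [587. 290.] [61. 61.] 87.4 z [0.083 0.119]
```

```bash
python3 - <<'E'
from h import *
from scipy.spatial.transform import Rotation as Ro
im,d,p=load('wrist0');c,R=cen(p);T=Ro.from_euler('xyz',[-179.92,0,20.957],degrees=True).as_matrix()
print('cam in tool',T.T@(c-np.array([.1967,-.5134,.2476])),'view dir in tool',T.T@R[2], 'img right',T.T@R[0])
# pad orientation via edges: project contour at z=6mm
for n in('top0','scene0'):
    im,d,p=load(n);H=hsv(im);h,s,v=H[...,0].astype(int),H[...,1],H[...,2]
    m=(abs(h-108)<14)&(s>120)
    m=big(m&(np.hypot(*(np.indices(d.shape)-np.array([227,402] if n=='top0' else [157,297])[:,None,None]))<60))
    cn=cv2.findContours(m.astype(np.uint8),0,cv2.CHAIN_APPROX_NONE)[0][0][:,0]
    w=np.array([ray(q,p,.006)[:2] for q in cn])
    for side in(-1,1):
        e=w[(abs(w[:,1]+.286-side*.065)<.008)&(w[:,0]>.4)&(w[:,0]<(.56))]
        if len(e)>8:
            f=np.polyfit(e[:,0],e[:,1],1);print(n,'blue edge',side,len(e),np.degrees(np.arctan(f[0])).round(2),'y at .516',np.polyval(f,.516).round(4))
    o=(h<18)&(h>3)&(s>120)
    o=big(o&(np.hypot(*(np.indices(d.shape)-np.array([238,226] if n=='top0' else [266,377])[:,None,None]))<14))
    vv,uu=np.nonzero(o);r=cv2.minAreaRect(np.c_[uu,vv].astype(np.float32));bx=cv2.boxPoints(r)
    print('orange',o.sum(),[ray(b,p,.103)[:2].round(4) for b in bx])
    k=(v<70);k=big(k&(np.hypot(*(np.indices(d.shape)-np.array([260,227] if n=='top0' else [264,396])[:,None,None]))<18))
    vv,uu=np.nonzero(k);r=cv2.minAreaRect(np.c_[uu,vv].astype(np.float32));bx=cv2.boxPoints(r)
    print('ballast',k.sum(),[ray(b,p,.048)[:2].round(4) for b in bx])
E
```

```text
cam in tool [ 0.08327277 -0.00073684 -0.12655588] view dir in tool [-3.18525989e-01  7.75461845e-04  9.47913811e-01] img right [ 4.81827692e-04  9.99999669e-01 -6.56164030e-04]
top0 blue edge -1 54 0.67 y at .516 -0.3468
top0 blue edge 1 18 1.63 y at .516 -0.2285
orange 24 [array([0.4373, 0.2796]), array([0.4926, 0.2666]), array([0.4898, 0.2551]), array([0.4345, 0.2681])]Traceback (most recent call last):
  File "<stdin>", line 20, in <module>
  File "h.py", line 15, in big
    n,l,s,_=cv2.connectedComponentsWithStats(m.astype(np.uint8));return l==1+np.argmax(s[1:,4])
                                                                             ~~~~~~~~~^^^^^^^^^
    return _wrapfunc(a, 'argmax', axis=axis, out=out, **kwds)
    return bound(*args, **kwds)
ValueError: attempt to get argmax of an empty sequence
```

```bash
python3 - <<'E'
from h import *
a=load('scene0')[0][0:80,300:400];b=load('top0')[0][310:400,460:600];c=load('top0')[0][170:280,190:260]
f=lambda x,s:cv2.resize(x,None,fx=s,fy=s,interpolation=cv2.INTER_CUBIC)
W=np.zeros((600,800,3),np.uint8)
for im,(y,x),s in((a,(0,0),4),(b,(0,400),2.8),(c,(270,400),3)):
    g=f(im,s);g=g[:600-y,:800-x];W[y:y+g.shape[0],x:x+g.shape[1]]=np.clip(g*1.5,0,255)
cv2.imwrite('pics/crop1.png',W[:,:,::-1])
E
```

```text
(no output)
```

View pics/crop1.png

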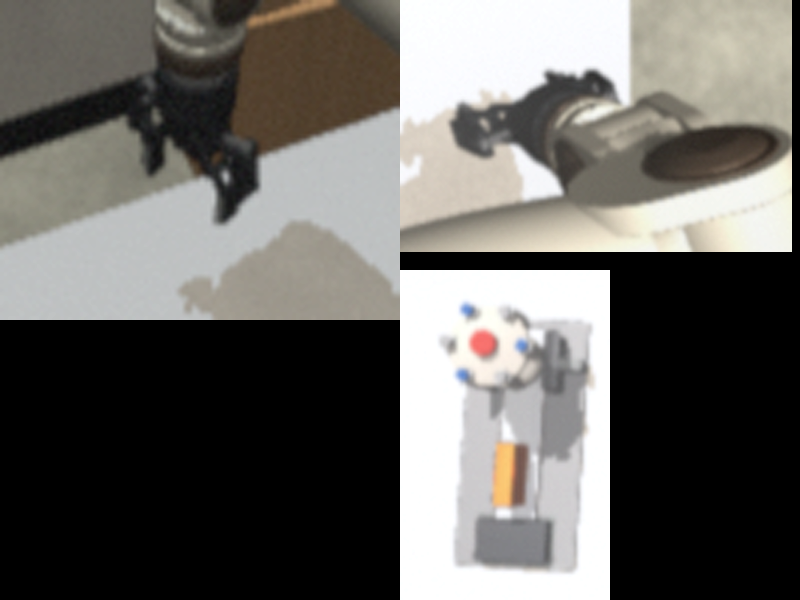

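```bash
python3 - <<'E'
from h import *
im,d,p=load('top0');g=cv2.GaussianBlur(cv2.cvtColor(im,cv2.COLOR_RGB2GRAY).astype(float),(0,0),.7)
def edges(rows,c0,c1,z,name):
    w=[]
    for r in rows:
        dg=np.diff(g[r,c0:c1]);i=np.argmax(abs(dg))
        if 0<i<len(dg)-1:
            a=abs(dg);den=a[i-1]-2*a[i]+a[i+1];off=.5*(a[i-1]-a[i+1])/den if den else 0
            w.append(ray((c0+i+.5+off,r),p,z)[:2])
    w=np.array(w);f=np.polyfit(w[:,0],w[:,1],1)
    for _ in range(3):
        rs=abs(w[:,1]-np.polyval(f,w[:,0]));k=rs<max(.002,2*np.median(rs));f=np.polyfit(w[k,0],w[k,1],1)
    print(name,k.sum(),len(w),'yaw',np.degrees(np.arctan(f[0])).round(2),'y at .5',np.polyval(f,.5).round(4))
edges(range(215,262),203,218,.006,'grey +y')
edges(range(200,262),245,260,.006,'grey -y')
edges(range(195,262),374,390,.006,'blue +y')
edges(range(195,262),415,430,.006,'blue -y')
H=hsv(im);h,s,v=[H[...,i].astype(int) for i in range(3)]
for n in('top0','scene0'):
    im,d,p=load(n);H=hsv(im);h,s,v=[H[...,i].astype(int) for i in range(3)]
    m=((h<8)|(h>172))&(s>110)&(d>0)
    c=np.array([218,195] if n=='top0' else [347,260]);vv,uu=np.nonzero(m);k=np.hypot(uu-c[0],vv-c[1])<10
    print(n,'cap',k.sum(),ray((uu[k].mean(),vv[k].mean()),p,.262).round(4))
    if n=='top0':
        vv,uu=np.nonzero((h<20)&(h>8)&(s>120)&(v>100));k=(abs(uu-226)<9)&(abs(vv-236)<16)
        q=np.c_[uu[k],vv[k]];w=np.array([ray(t,p,.103)[:2] for t in q]);print('orange top',len(w),w.mean(0).round(4),w.min(0).round(3),w.max(0).round(3))
E
```

```text
grey +y 38 47 yaw -1.09 y at .5 0.34
grey -y 60 62 yaw -1.41 y at .5 0.2068
blue +y 67 67 yaw 1.08 y at .5 -0.2214
blue -y 67 67 yaw -0.86 y at .5 -0.3536
top0 cap 44 [0.5855 0.2688 0.262 ]
orange top 105 [0.4652 0.2732] [0.437 0.265] [0.495 0.281]
scene0 cap 47 [0.5864 0.2709 0.262 ]
```

The crop shows no camera body on the gripper. It also shows the tower's plate and pad turned slightly clockwise.

Call:
{"op": "apply_moves", "data": {
  "motion": [
    {"jaw": 1,"xyz": [35,-42,0],"twist": 0.0775},
    {"jaw": 1,"xyz": [70,-85,0],"twist": 0.155},
    {"jaw": 1,"xyz": [104,-127,0],"twist": 0.2325},
    {"jaw": 1,"xyz": [139,-169,0],"twist": 0.31},
    {"jaw": 1,"xyz": [174,-211,0],"twist": 0.3875}
  ],
  "grip_force": 100
}}

```text
time: 0.78
ee_pos: [0.2838, -0.2527, 0.2481]
tcp_rot: [180.0, -0.0, -1.4]
wrist_force: [1.3, -0.2, 0.4]
opening: 0.0856
grasp_force: 0.0
```

Call:
{"op": "apply_moves", "data": {
  "motion": [
    {"jaw": 1,"xyz": [15,-54,0],"twist": 0},
    {"jaw": 1,"xyz": [30,-108,0],"twist": 0},
    {"jaw": 1,"xyz": [50,-162,0],"twist": 0},
    {"jaw": 1,"xyz": [70,-216,0],"twist": 0},
    {"jaw": 1,"xyz": [90,-270,0],"twist": 0}
  ]
}}

```text
time: 1.4
ee_pos: [0.3797, 0.002, 0.2484]
tcp_rot: [-179.4, -0.0, -0.1]
wrist_force: [0.1, -0.4, 1.1]
opening: 0.0856
grasp_force: 0.0
```

Call:
{"op": "apply_moves", "data": {
  "motion": [
    {"jaw": 1,"xyz": [15,-55,0],"twist": 0},
    {"jaw": 1,"xyz": [30,-110,0],"twist": 0},
    {"jaw": 1,"xyz": [45,-165,0],"twist": 0},
    {"jaw": 1,"xyz": [60,-215,0],"twist": 0},
    {"jaw": 1,"xyz": [75,-262,0],"twist": 0}
  ]
}}

```text
time: 2.02
ee_pos: [0.4427, 0.0435, 0.2503]
tcp_rot: [-176.9, 0.1, 3.8]
wrist_force: [0.1, 0.2, -0.7]
opening: 0.0853
grasp_force: 0.0
```

Call:
{"op": "apply_moves", "data": {
  "motion": [
    {"jaw": 1,"xyz": [0,0,0],"twist": 0},
    {"jaw": 1,"xyz": [0,0,20],"twist": 0},
    {"jaw": 1,"xyz": [0,0,50],"twist": 0},
    {"jaw": 1,"xyz": [0,0,80],"twist": 0},
    {"jaw": 1,"xyz": [0,0,80],"twist": 0}
  ]
}}

```text
time: 2.65
ee_pos: [0.4405, 0.0455, 0.1688]
tcp_rot: [-176.8, 0.3, 4.0]
wrist_force: [0.3, 0.1, 0.3]
opening: 0.0852
grasp_force: 0.0
```

```bash
python3 - <<'E'
from workcell import sensors,camera,camera_params
from h import *
o=sensors.get_obs();print(o['time'],o['ee_pos'],o['tcp_rot'],o['wrist_force'])
for n in('wrist','top','scene'):
    p=camera_params(n);im,d=camera(n);np.savez(f"pics/{n}1.npz",im=im,d=d,**{k:np.array(v) for k,v in p.items()})
    cv2.imwrite(f"pics/{n}1.png",im[:,:,::-1])
a=[cv2.imread(f'pics/{n}1.png') for n in('wrist','top','scene')]
W=np.zeros((600,800,3),np.uint8);W[:250,:400]=cv2.resize(a[0],(400,250));W[250:600,:400]=cv2.resize(a[1][130:305,130:330],(400,350));W[0:400,400:]=cv2.resize(a[2][180:380,270:470],(400,400))
cv2.imwrite('pics/c2.png',W)
E
```

```text
2.65 [0.44049862 0.04548929 0.16875951] [-176.76396237    0.29425686    3.99477041] [0.25770879 0.05363613 0.25978271]
```

View pics/c2.png

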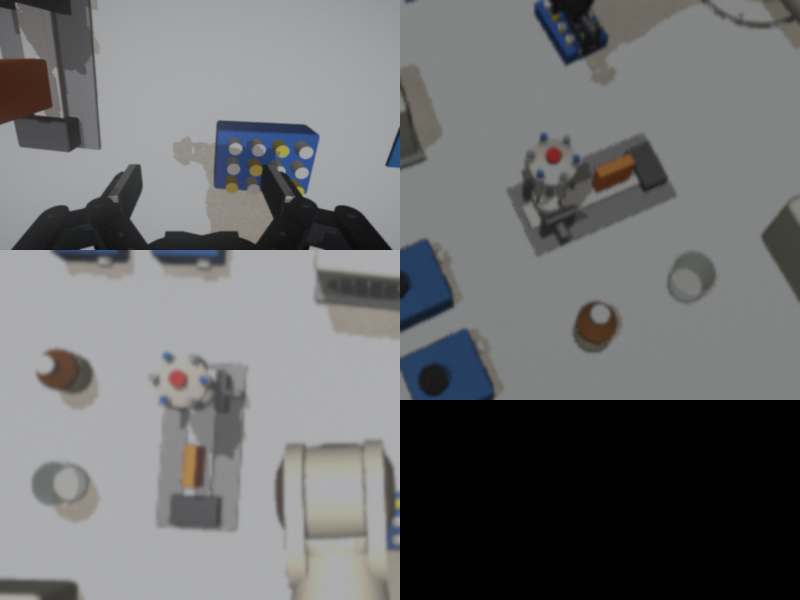

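The wrist view shows the arm stopped over the rack, short of the tower. I'll check the joints.

```bash
python3 - <<'E'
from workcell import sensors
o=sensors.get_obs();print(o['q'].round(2),o['qd'].round(2),o['joint_efforts'].round(2))
E
```

```text
[  3.95 -10.37 -13.2   87.18   3.24 179.94] [ 0.1  -0.01  0.49 -0.23  0.04  0.13] [-1.000e-02 -3.487e+01  4.590e+01  2.000e-02  1.800e-01  0.000e+00]
```

Call:
{"op": "apply_moves", "data": {
  "motion": [
    {"jaw": 1,"xyz": [0,0,-30],"twist": -0.18},
    {"jaw": 1,"xyz": [0,0,-60],"twist": -0.36},
    {"jaw": 1,"xyz": [0,0,-80],"twist": -0.54},
    {"jaw": 1,"xyz": [0,0,-80],"twist": -0.72},
    {"jaw": 1,"xyz": [0,0,-80],"twist": -0.9}
  ]
}}

```text
time: 3.42
ee_pos: [0.4428, 0.0412, 0.2521]
tcp_rot: [-178.0, -2.6, 55.9]
wrist_force: [-0.5, 0.3, -0.6]
opening: 0.0853
grasp_force: 0.0
```

Call:
{"op": "apply_moves", "data": {
  "motion": [
    {"jaw": 1,"xyz": [0,0,0],"twist": -0.185},
    {"jaw": 1,"xyz": [0,0,0],"twist": -0.37},
    {"jaw": 1,"xyz": [0,0,0],"twist": -0.555},
    {"jaw": 1,"xyz": [0,0,0],"twist": -0.74},
    {"jaw": 1,"xyz": [0,0,0],"twist": -0.925}
  ]
}}

```text
time: 4.05
ee_pos: [0.4426, 0.0412, 0.2519]
tcp_rot: [179.1, -3.1, 108.9]
wrist_force: [-0.1, 0.6, 0.7]
opening: 0.0855
grasp_force: 0.0
```

Call:
{"op": "apply_moves", "data": {
  "motion": [
    {"jaw": 1,"xyz": [0,0,0],"twist": -0.185},
    {"jaw": 1,"xyz": [0,0,0],"twist": -0.37},
    {"jaw": 1,"xyz": [0,0,0],"twist": -0.555},
    {"jaw": 1,"xyz": [0,0,0],"twist": -0.74},
    {"jaw": 1,"xyz": [0,0,0],"twist": -0.925}
  ]
}}

```text
time: 4.68
ee_pos: [0.4426, 0.0412, 0.2519]
tcp_rot: [177.0, -1.2, 162.0]
wrist_force: [-0.2, 0.3, -0.9]
opening: 0.0857
grasp_force: 0.0
```

Call:
{"op": "apply_moves", "data": {
  "motion": [
    {"jaw": 1,"xyz": [0,0,0],"twist": -0.185},
    {"jaw": 1,"xyz": [0,0,0],"twist": -0.37},
    {"jaw": 1,"xyz": [0,0,0],"twist": -0.555},
    {"jaw": 1,"xyz": [0,0,0],"twist": -0.74},
    {"jaw": 1,"xyz": [0,0,0],"twist": -0.925}
  ]
}}

```text
time: 5.3
ee_pos: [0.4426, 0.0412, 0.2518]
tcp_rot: [177.2, 1.7, -145.1]
wrist_force: [-0.1, 0.1, -0.2]
opening: 0.0853
grasp_force: 0.0
```

Call:
{"op": "apply_moves", "data": {
  "motion": [
    {"jaw": 1,"xyz": [0,0,0],"twist": -0.185},
    {"jaw": 1,"xyz": [0,0,0],"twist": -0.37},
    {"jaw": 1,"xyz": [0,0,0],"twist": -0.555},
    {"jaw": 1,"xyz": [0,0,0],"twist": -0.74},
    {"jaw": 1,"xyz": [0,0,0],"twist": -0.925}
  ]
}}

```text
time: 5.92
ee_pos: [0.4426, 0.0412, 0.2519]
tcp_rot: [179.7, 3.2, -92.1]
wrist_force: [-0.7, 1.2, -0.3]
opening: 0.0855
grasp_force: 0.0
```

Call:
{"op": "apply_moves", "data": {
  "motion": [
    {"jaw": 1,"xyz": [0,0,0],"twist": -0.185},
    {"jaw": 1,"xyz": [0,0,0],"twist": -0.37},
    {"jaw": 1,"xyz": [0,0,0],"twist": -0.555},
    {"jaw": 1,"xyz": [0,0,0],"twist": -0.74},
    {"jaw": 1,"xyz": [0,0,0],"twist": -0.925}
  ]
}}

```text
time: 6.55
ee_pos: [0.4426, 0.0412, 0.2518]
tcp_rot: [-177.6, 2.2, -39.0]
wrist_force: [-0.6, -0.6, -0.1]
opening: 0.0854
grasp_force: 0.0
```

```bash
cat > st.py <<'E'
from workcell import sensors
from scipy.spatial.transform import Rotation as Ro
o=sensors.get_obs();R=Ro.from_euler('xyz',o['tcp_rot'],degrees=True).as_matrix()
print(o['time'],o['q'].round(2),o['ee_pos'].round(4),o['tcp_rot'].round(2),'toolz',R[:,2].round(4),'F',o['wrist_force'].round(1))
E
python3 st.py
```

```text
6.55 [   3.37   -9.32   -3.43   95.9     3.24 -137.55] [0.4426 0.0412 0.2518] [-177.62    2.19  -39.03] toolz [-0.0035  0.0563 -0.9984] F [-0.6 -0.6 -0.1]
```

Call:
{"op": "apply_moves", "data": {
  "motion": [
    {"jaw": 1,"xyz": [0,0,0],"twist": -0.185},
    {"jaw": 1,"xyz": [0,0,0],"twist": -0.37},
    {"jaw": 1,"xyz": [0,0,0],"twist": -0.555},
    {"jaw": 1,"xyz": [0,0,0],"twist": -0.74},
    {"jaw": 1,"xyz": [0,0,0],"twist": -0.85}
  ]
}}

```text
time: 7.18
ee_pos: [0.4394, 0.0668, 0.2517]
tcp_rot: [-177.9, -0.3, 7.3]
wrist_force: [-0.3, 0.0, -0.1]
opening: 0.0852
grasp_force: 0.0
```

```bash
python3 st.py
```

```text
7.175 [   7.39   -9.62   -3.67   95.64    2.09 -179.9 ] [0.4394 0.0668 0.2517] [-177.91   -0.31    7.28] toolz [ 7.000e-04  3.680e-02 -9.993e-01] F [-0.3  0.  -0.1]
```

Call:
{"op": "apply_moves", "data": {
  "motion": [
    {"jaw": 1,"xyz": [0,0,0],"twist": -0.1},
    {"jaw": 1,"xyz": [0,0,0],"twist": -0.2},
    {"jaw": 1,"xyz": [0,0,0],"twist": -0.2}
  ]
}}

```text
time: 7.55
ee_pos: [0.4253, 0.1177, 0.2518]
tcp_rot: [179.9, -0.7, 15.5]
wrist_force: [0.0, -0.0, 0.4]
opening: 0.0851
grasp_force: 0.0
```

```bash
python3 st.py
```

```text
7.55 [ 1.5520e+01 -1.0370e+01 -4.2900e+00  9.5410e+01 -8.0000e-02 -1.7994e+02] [0.4253 0.1177 0.2518] [179.92  -0.67  15.47] toolz [ 0.0116  0.0018 -0.9999] F [ 0.  -0.   0.4]
```

Call:
{"op": "apply_moves", "data": {
  "motion": [
    {"jaw": 1,"xyz": [0,0,0],"twist": 0.185},
    {"jaw": 1,"xyz": [0,0,0],"twist": 0.37},
    {"jaw": 1,"xyz": [0,0,0],"twist": 0.555},
    {"jaw": 1,"xyz": [0,0,0],"twist": 0.74},
    {"jaw": 1,"xyz": [0,0,0],"twist": 0.925}
  ]
}}

```text
time: 8.18
ee_pos: [0.4258, 0.1159, 0.2513]
tcp_rot: [-179.5, -0.4, -38.1]
wrist_force: [0.8, -0.3, 0.2]
opening: 0.0857
grasp_force: 0.0
```

Call:
{"op": "apply_moves", "data": {
  "motion": [
    {"jaw": 1,"xyz": [0,0,0],"twist": 0.185},
    {"jaw": 1,"xyz": [0,0,0],"twist": 0.37},
    {"jaw": 1,"xyz": [0,0,0],"twist": 0.555},
    {"jaw": 1,"xyz": [0,0,0],"twist": 0.74},
    {"jaw": 1,"xyz": [0,0,0],"twist": 0.925}
  ]
}}

```text
time: 8.8
ee_pos: [0.4258, 0.1159, 0.2513]
tcp_rot: [-179.4, 0.1, -91.1]
wrist_force: [-0.2, -0.3, -0.8]
opening: 0.0853
grasp_force: 0.0
```

Call:
{"op": "apply_moves", "data": {
  "motion": [
    {"jaw": 1,"xyz": [0,0,0],"twist": 0.185},
    {"jaw": 1,"xyz": [0,0,0],"twist": 0.37},
    {"jaw": 1,"xyz": [0,0,0],"twist": 0.555},
    {"jaw": 1,"xyz": [0,0,0],"twist": 0.74},
    {"jaw": 1,"xyz": [0,0,0],"twist": 0.925}
  ]
}}

```text
time: 9.43
ee_pos: [0.4258, 0.1159, 0.2513]
tcp_rot: [-179.7, 0.6, -144.1]
wrist_force: [0.8, -0.4, -0.8]
opening: 0.0852
grasp_force: 0.0
```

Call:
{"op": "apply_moves", "data": {
  "motion": [
    {"jaw": 1,"xyz": [0,0,0],"twist": 0.165},
    {"jaw": 1,"xyz": [0,0,0],"twist": 0.33},
    {"jaw": 1,"xyz": [0,0,0],"twist": 0.495},
    {"jaw": 1,"xyz": [0,0,0],"twist": 0.659},
    {"jaw": 1,"xyz": [0,0,0],"twist": 0.659}
  ]
}}

```text
time: 10.05
ee_pos: [0.4258, 0.116, 0.2511]
tcp_rot: [179.9, 0.6, 178.5]
wrist_force: [0.3, -1.3, 0.9]
opening: 0.085
grasp_force: 0.0
```

```bash
cat >> st.py <<'E'
import numpy as np,sys
if len(sys.argv)>1:
    t=np.array([float(a) for a in sys.argv[1:4]]);print('tool shift mm',(R.T@(t-o['ee_pos'])*1000).round(1))
E
python3 st.py .461 .274 .16
```

```text
10.05 [ 1.529e+01 -1.033e+01 -4.330e+00  9.539e+01 -8.000e-02  1.675e+01] [0.4258 0.116  0.2511] [179.9    0.61 178.54] toolz [ 0.0106  0.0015 -0.9999] F [ 0.3 -1.3  0.9]
tool shift mm [-30.2 158.7  91.7]
```

Call:
{"op": "apply_moves", "data": {
  "motion": [
    {"jaw": 1,"xyz": [-8,40,0],"twist": 0},
    {"jaw": 1,"xyz": [-15,80,0],"twist": 0},
    {"jaw": 1,"xyz": [-23,120,10],"twist": 0.0},
    {"jaw": 1,"xyz": [-30,159,50],"twist": 0},
    {"jaw": 1,"xyz": [-30,159,90],"twist": 0}
  ]
}}

```text
time: 10.68
ee_pos: [0.4609, 0.2768, 0.1597]
tcp_rot: [179.9, 0.6, 178.9]
wrist_force: [0.3, -0.7, -0.6]
opening: 0.0854
grasp_force: 0.0
```

Call:
{"op": "apply_moves", "data": {
  "motion": [
    {"jaw": 1,"xyz": [0,0,0],"twist": 0},
    {"jaw": 1,"xyz": [0,0,0],"twist": 0}
  ]
}}

```text
time: 10.92
ee_pos: [0.4608, 0.2746, 0.1627]
tcp_rot: [179.9, 0.6, 178.6]
wrist_force: [0.4, 0.0, -0.0]
opening: 0.0855
grasp_force: 0.0
```

```bash
python3 st.py .461 .274 .084; python3 - <<'E'
from workcell import sensors,camera,camera_params
from h import *
for n in('wrist','top','scene'):
    p=camera_params(n);im,d=camera(n);np.savez(f"pics/{n}2.npz",im=im,d=d,**{k:np.array(v) for k,v in p.items()})
    cv2.imwrite(f"pics/{n}2.png",im[:,:,::-1])
    H=hsv(im);h,s,v=[H[...,i].astype(int) for i in range(3)]
    m=((h<8)|(h>172))&(s>110)
    if n!='wrist':
        try:
            m=big(m&(np.hypot(*(np.indices(d.shape)-np.array([195,218] if n=='top' else [260,347])[:,None,None]))<14));vv,uu=np.nonzero(m);print(n,len(uu),ray((uu.mean(),vv.mean()),p,.262).round(4))
        except Exception as e:print(e)
    else:
        m=big((h<18)&(h>3)&(s>120));vv,uu=np.nonzero(m);print('plate rows',vv.min(),vv.max())
        for r in range(vv.min()+5,vv.max(),20):
            u=uu[vv==r];a=ray((u.min()-.5,r),p,.103);b=ray((u.max()+.5,r),p,.103);print(r,u.min(),u.max(),a[:2].round(4),b[:2].round(4))
a=[cv2.imread(f'pics/{n}2.png') for n in('wrist','top','scene')]
W=np.zeros((600,800,3),np.uint8);W[:250,:400]=cv2.resize(a[0],(400,250));W[250:600,:400]=cv2.resize(a[1][130:305,130:330],(400,350));W[0:400,400:]=cv2.resize(a[2][180:380,270:470],(400,400))
cv2.imwrite('pics/c3.png',W)
E
```

```text
10.925 [30.9   1.64 -2.88 84.87 -0.22 32.29] [0.4608 0.2746 0.1627] [179.86   0.63 178.6 ] toolz [ 0.011   0.0021 -0.9999] F [ 0.4  0.  -0. ]
tool shift mm [ 0.6 -0.8 78.7]
plate rows 159 282
164 310 331 [0.4223 0.2696] [0.4226 0.2821]
184 307 334 [0.4341 0.2675] [0.4345 0.2837]
204 306 336 [0.4464 0.2664] [0.4469 0.2847]
224 306 335 [0.4593 0.2659] [0.4597 0.284 ]
244 306 335 [0.4727 0.2653] [0.4732 0.2838]
264 307 335 [0.4867 0.2654] [0.4872 0.2837]
top 45 [0.5854 0.2655 0.262 ]
scene 47 [0.5865 0.2675 0.262 ]
```

View pics/c3.png

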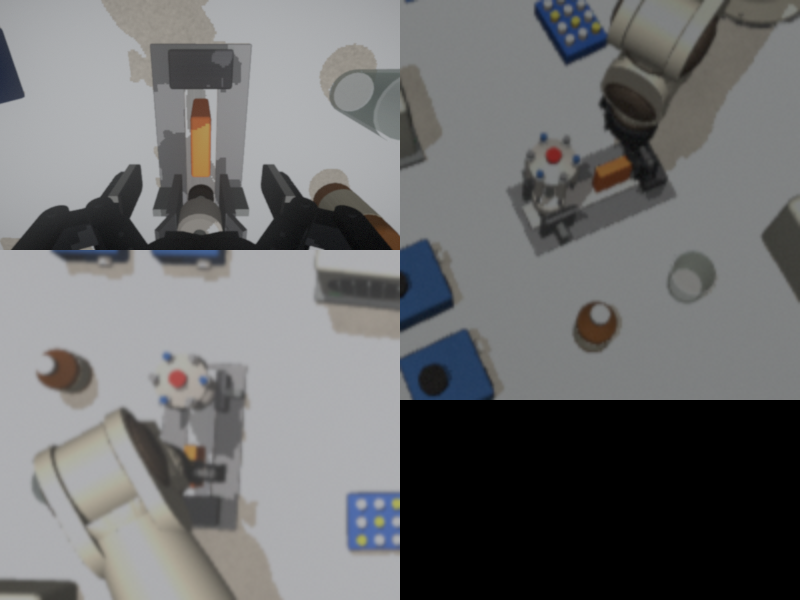

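The wrist view shows the orange plate centred between the open fingers (columns 306–335). The top view has the cap at about (218,194), leaning slightly towards -y. Next I'll lower, grip, and write the balance controller.

Call:
{"op": "apply_moves", "data": {
  "motion": [
    {"jaw": 1,"xyz": [0,0,30],"twist": 0},
    {"jaw": 1,"xyz": [0,0,60],"twist": 0},
    {"jaw": 1,"xyz": [0.6,0,79],"twist": 0},
    {"jaw": 1,"xyz": [0.6,0,79],"twist": 0}
  ]
}}

```text
time: 11.58
ee_pos: [0.46, 0.2746, 0.0813]
tcp_rot: [180.0, 0.5, 178.6]
wrist_force: [0.9, 0.8, 0.7]
opening: 0.0854
grasp_force: 0.0
```

Call:
{"op": "apply_moves", "data": {
  "motion": [
    {"jaw": 0,"xyz": [0,0,0],"twist": 0},
    {"jaw": -0.6,"xyz": [0,0,0],"twist": 0},
    {"jaw": -1,"xyz": [0,0,0],"twist": 0},
    {"jaw": -1,"xyz": [0,0,0],"twist": 0},
    {"jaw": -1,"xyz": [0,0,0],"twist": 0}
  ],
  "grip_force": 100
}}

```text
time: 12.2
ee_pos: [0.4606, 0.2749, 0.0822]
tcp_rot: [179.9, 0.6, 178.5]
wrist_force: [-0.0, -1.6, 3.1]
opening: 0.0193
grasp_force: 97.5
```

```bash
cat > ctl.py <<'E'
# usage: ctl.py init|step|look  [tx ty tz nrows vmax wp]
import sys,json
from h import *
from scipy.optimize import lsq_linear
from scipy.spatial.transform import Rotation as Ro
from workcell import sensors,camera,camera_params
B,G,TAU,DT=6.6,5.05,.03,.00625
def prop(X,u,T):            # X rows: phi,psi,p,alpha,(cols); u(t)->cmd
    n=int(round(T/DT))
    for i in range(n):
        v=(u((i+.5)*DT)-X[2])/TAU; w=X[1]+G*v
        dps=X[3]*X[0]-B*w
        X=np.array([X[0]+DT*w,X[1]+DT*dps,X[2]+DT*v,X[3]])
    return X
def pl(seq): return lambda t:np.array([np.interp(t,np.arange(len(seq))*.125,s) for s in np.atleast_2d(np.array(seq).T)]).squeeze()
def measure():
    o=sensors.get_obs();R=Ro.from_euler('xyz',o['tcp_rot'],degrees=True).as_matrix();t=o['ee_pos'];out={}
    for n in('top','scene'):
        p=camera_params(n);im,d=camera(n);H=hsv(im);h,s,v=[H[...,i].astype(int) for i in range(3)]
        g=t+np.array([.125,-.003,.178]);uv=cv2.projectPoints(g[None],p['rvec'],p['tvec'],p['mtx'],None)[0].ravel()
        m=((h<8)|(h>172))&(s>100)&(np.hypot(*(np.indices(h.shape)-uv[::-1,None,None]))<(24))
        if m.sum()<20: continue
        m=big(m);vv,uu=np.nonzero(m);c=ray((uu.mean(),vv.mean()),p,g[2])
        if n=='scene': c[1]-=.002
        out[n]=(c,m.sum());
        if n=='top' and m.sum()>=25: break
    n=list(out)[0];c,k=out[n]
    return o,R,t,c,n,k,len(out)
if __name__=='__main__':
    mode=sys.argv[1];a=[float(x) for x in sys.argv[2:]]
    o,R,t,c,n,k,_=measure()
    try:S=json.load(open('S.json'))
    except Exception:S={}
    if 'R' not in S: S['R']=R.tolist()
    R0=np.array(S['R']);ty=R0[:,1]
    L=(c-t)@ty;y=-L/.236
    print(f"t={o['time']:.2f} tcp={t.round(4)} rpy={o['tcp_rot'].round(1)} cap={c.round(4)} {n}{k} lean={y:.4f} F={o['wrist_force'].round(1)} op={o['opening']:.4f} gf={o['grasp_force']:.0f}")
    if mode=='look': json.dump(S,open('S.json','w'));sys.exit()
    pm=t@ty
    if mode=='init':
        x=np.array([y,0,0,9.9]);P=np.diag([.01,.05,.008,3.])**2;S['cmd']=t.tolist();S['st']=[0,0];ph=pm
    else:
        x=np.array(S['x']);P=np.array(S['P']);seq=pl(S['rows']);T=.125*(len(S['rows'])-1)
        def f(z):   # z=[phi,psi,b,alpha]
            q=prop(np.array([z[0],z[1],S['ph'],z[3]]),seq,T);return np.array([q[0],q[1],z[2],q[3]])
        J=np.array([(f(x+e)-f(x-e))/(2*1e-4) for e in np.eye(4)*1e-4]).T
        X=prop(np.array([x[0],x[1],S['ph'],x[3]]),seq,T);print('p model-meas mm',round((X[2]-pm)*1000,1),end=' ')
        x=f(x);P=J@P@J.T+np.diag([.002,.012,.0007,.1])**2;ph=pm
        h=np.array([1,0,1,0.]);s=h@P@h+.0025**2;K=P@h/s;inn=y-h@x;print('innov',round(inn,4),end=' ')
        x=x+K*inn;P=P-np.outer(K,h@P);x[3]=np.clip(x[3],4.5,15)
    cmd=np.array(S['cmd']);pc=cmd@ty
    hold=.05 if n=='top' else .1
    def hold_(z):q=prop(np.array([z[0],z[1],ph,z[3]]),lambda t:pc,hold);return np.array([q[0],q[1],z[2],q[3]])
    J=np.array([(hold_(x+e)-hold_(x-e))/(2e-4) for e in np.eye(4)*1e-4]).T
    q=prop(np.array([x[0],x[1],ph,x[3]]),lambda t:pc,hold);x=np.array([q[0],q[1],x[2],q[3]]);P=J@P@J.T;ph=q[2]
    print('phi %.4f psi %.4f b %.4f alpha %.2f sphi %.4f'%(*x,np.sqrt(P[0,0])))
    if mode=='init' and not a: json.dump(S,open('S.json','w'));sys.exit()
    tgt=np.array(a[:3]);nr=int(a[3]) if len(a)>3 else 5;vm=(a[4] if len(a)>4 else 20)/1000;wp=a[5] if len(a)>5 else .06
    N=28;d=(tgt-cmd)
    # linear responses: cols = const + N step variables
    U=np.zeros((N+1,N+1));U[:,0]=pc
    for i in range(N):U[i+1:,i+1]=1
    U[:,1:]+=0
    def rollout(x0,p0,cmds):
        X=x0;out=[]
        for i in range(N):
            u=lambda t,i=i:cmds[i]+(cmds[i+1]-cmds[i])*t/.125
            X=prop(X,u,.125);out.append(X)
        return np.array(out)
    X0=np.zeros((4,N+1));X0[:,0]=[x[0],x[1],ph,0];X0[3]=x[3]
    O=rollout(X0,None,U)   # N x4xN+1
    pt=tgt@ty;s2=(-B-np.sqrt(B*B+4*x[3]))/2
    rows=[];rhs=[]
    def add(r,w,b0=0):rows.append(r[1:]/w);rhs.append((b0-r[0])/w)
    for i in range(N):
        add(O[i,0],.03);r=U[i+1].copy();add(r,wp,pt)
    r=O[-1,1]-s2*O[-1,0]+0;add(O[-1,1]+(-s2)*O[-1,0],.003)
    for i in range(N):
        r=np.zeros(N+1);r[i+1]=1
        if i:r[i]=-1
        add(r,.008)
    sol=lsq_linear(np.array(rows),np.array(rhs),bounds=(-vm,vm)).x
    st=np.array(S['st']);tot=np.zeros(2);ax=[R0[:,0],R0[:,2]];rem=np.array([d@ax[0],d@ax[1]]);tab=[];seq=[pc];yy=0
    for i in range(nr):
        w=rem-tot
        for j in range(2):
            lim=min(.03,abs(w[j])*.45+.0005);st[j]=np.clip(np.clip(w[j],-lim,lim),st[j]-.009,st[j]+.009)
            if abs(st[j])>abs(w[j]) and st[j]*w[j]>0: st[j]=w[j]
        tot=tot+st;yy+=sol[i]
        tab.append([round(tot[0]*1000),round(yy*1000),round(tot[1]*1000)]);seq.append(pc+tab[-1][1]/1000)
    print('ROWS',tab,'| phi pred',np.round(O[:,0]@np.r_[1,sol],3)[[0,2,4,8,14,20]],'p pred mm',np.round((U[1:]@np.r_[1,sol]-pt)*1000)[[2,4,8,14,20]])
    S.update(x=x.tolist(),P=P.tolist(),ph=float(ph),rows=[float(s) for s in seq],cmd=(cmd+R0@(np.array(tab[-1])/1000)).tolist(),st=st.tolist())
    json.dump(S,open('S.json','w'))
E
python3 ctl.py look
```

```text
t=12.20 tcp=[0.4606 0.2749 0.0822] rpy=[179.9   0.6 178.5] cap=[0.5854 0.2665 0.2602] top47 lean=0.0206 F=[-0.  -1.6  3.1] op=0.0193 gf=98
```

```bash
sed -i "s/        x=f(x);P=J@P@J.T+/        x=f(x);x[0]+=G*(pm-X[2]);P=J@P@J.T+/; s/+np.array(\[.125,-.003,.178\])/+np.array([.125,-.003,.180])/" ctl.py; grep -c "G\*(pm" ctl.py
```

```text
1
```

Call:
{"op": "apply_moves", "data": {
  "motion": [
    {"jaw": -1,"xyz": [0,0,-3],"twist": 0},
    {"jaw": -1,"xyz": [0,0,-8],"twist": 0},
    {"jaw": -1,"xyz": [0,0,-14],"twist": 0},
    {"jaw": -1,"xyz": [0,0,-16],"twist": 0},
    {"jaw": -1,"xyz": [0,0,-16],"twist": 0}
  ]
}}

```text
time: 12.88
ee_pos: [0.4603, 0.2749, 0.0979]
tcp_rot: [179.9, 0.5, 178.6]
wrist_force: [0.0, 0.4, -6.7]
opening: 0.0187
grasp_force: 97.7
```

```bash
python3 ctl.py look;python3 ctl.py look
```

```text
t=12.88 tcp=[0.4603 0.2749 0.0979] rpy=[179.9   0.5 178.6] cap=[0.5854 0.267  0.2779] top48 lean=0.0190 F=[ 0.   0.4 -6.7] op=0.0187 gf=98
t=12.93 tcp=[0.4602 0.2749 0.0977] rpy=[179.9   0.5 178.6] cap=[0.5855 0.267  0.2777] top48 lean=0.0186 F=[ 0.   0.6 -7.1] op=0.0190 gf=98
```

Call:
{"op": "apply_moves", "data": {
  "motion": [
    {"jaw": -1,"xyz": [0,-0.5,-8],"twist": 0},
    {"jaw": -1,"xyz": [0,-0.5,-24],"twist": 0},
    {"jaw": -1,"xyz": [0,-0.5,-42],"twist": 0},
    {"jaw": -1,"xyz": [0,-0.5,-60],"twist": 0},
    {"jaw": -1,"xyz": [0,-0.5,-72],"twist": 0}
  ]
}}

```text
time: 13.6
ee_pos: [0.4599, 0.2745, 0.1716]
tcp_rot: [179.9, 0.6, 178.6]
wrist_force: [0.6, 0.5, -6.7]
opening: 0.0187
grasp_force: 97.9
```

```bash
python3 ctl.py init .47 .25 .215 4
```

```text
t=13.60 tcp=[0.4599 0.2745 0.1716] rpy=[179.9   0.6 178.6] cap=[0.5846 0.2656 0.3516] top57 lean=0.0231 F=[ 0.6  0.5 -6.7] op=0.0187 gf=98
phi 0.0234 psi 0.0100 b 0.0000 alpha 9.90 sphi 0.0103
ROWS [[0, -9, 0], [0, -19, 0], [0, -28, 0], [0, -34, 0]] | phi pred [-0.002 -0.026 -0.021 -0.009 -0.001  0.002] p pred mm [ -4. -15. -25. -24. -19.]
```

Call:
{"op": "apply_moves", "data": {
  "motion": [
    {"jaw": -1,"xyz": [0,-9,-6],"twist": 0},
    {"jaw": -1,"xyz": [0,-19,-14],"twist": 0},
    {"jaw": -1,"xyz": [0,-28,-22],"twist": 0},
    {"jaw": -1,"xyz": [0,-34,-28],"twist": 0}
  ]
}}

```text
time: 14.15
ee_pos: [0.4583, 0.2396, 0.1982]
tcp_rot: [179.9, 0.6, 178.5]
wrist_force: [0.6, -0.6, -7.3]
opening: 0.0191
grasp_force: 99.9
```

```bash
sed -i "s/st=np.array(S\['st'\])/st=np.array(S['st'],float)/" ctl.py; python3 - <<'E'
import json,numpy as np
S=json.load(open('S.json'));S['cmd']=(np.array(S['cmd'])+np.array(S['R'])@[0,0,-.028]).tolist();json.dump(S,open('S.json','w'))
E
python3 ctl.py step .50 .20 .215 4
```

```text
t=14.15 tcp=[0.4583 0.2396 0.1982] rpy=[179.9   0.6 178.5] cap=[0.5836 0.2435 0.3782] top60 lean=-0.0312 F=[ 0.6 -0.6 -7.3] op=0.0191 gf=100
p model-meas mm 2.2 innov 0.0041 phi -0.0172 psi 0.1599 b 0.0005 alpha 9.89 sphi 0.0083
ROWS [[-9, 2, -7], [-25, 3, -11], [-33, 3, -13], [-38, 2, -15]] | phi pred [ 0.001  0.008  0.004 -0.001 -0.003 -0.003] p pred mm [42. 40. 32. 19. 10.]
```

Call:
{"op": "apply_moves", "data": {
  "motion": [
    {"jaw": -1,"xyz": [-9,2,-7],"twist": 0},
    {"jaw": -1,"xyz": [-25,3,-11],"twist": 0},
    {"jaw": -1,"xyz": [-33,3,-13],"twist": 0},
    {"jaw": -1,"xyz": [-38,2,-15],"twist": 0}
  ]
}}

```text
time: 14.7
ee_pos: [0.4967, 0.2412, 0.2126]
tcp_rot: [179.9, 0.5, 178.5]
wrist_force: [-0.4, 0.4, -7.6]
opening: 0.0188
grasp_force: 99.9
```

```bash
sed -i "s/TAU,DT=6.6,5.05,.03/TAU,DT=6.6,5.05,.015/" ctl.py; python3 ctl.py step .535 .12 .215 4
```

```text
t=14.70 tcp=[0.4967 0.2412 0.2126] rpy=[179.9   0.5 178.5] cap=[0.622  0.2391 0.3926] top61 lean=-0.0060 F=[-0.4  0.4 -7.6] op=0.0188 gf=100
p model-meas mm 0.4 innov -0.0102 phi -0.0099 psi -0.0052 b 0.0060 alpha 10.61 sphi 0.0068
ROWS [[-14, 13, 0], [-27, 24, 0], [-34, 32, 0], [-38, 35, 0]] | phi pred [ 0.031  0.052  0.034  0.006 -0.011 -0.014] p pred mm [152. 156. 137.  89.  48.]
```

Call:
{"op": "apply_moves", "data": {
  "motion": [
    {"jaw": -1,"xyz": [-14,13,0],"twist": 0},
    {"jaw": -1,"xyz": [-27,24,0],"twist": 0},
    {"jaw": -1,"xyz": [-34,32,0],"twist": 0},
    {"jaw": -1,"xyz": [-38,35,0],"twist": 0}
  ]
}}

```text
time: 15.25
ee_pos: [0.5351, 0.2756, 0.2131]
tcp_rot: [179.9, 0.5, 178.6]
wrist_force: [-0.5, 0.5, -7.4]
opening: 0.019
grasp_force: 99.9
```

```bash
python3 ctl.py step .54 .04 .215 4
```

```text
t=15.25 tcp=[0.5351 0.2756 0.2131] rpy=[179.9   0.5 178.6] cap=[0.6604 0.2647 0.3931] top62 lean=0.0317 F=[-0.5  0.5 -7.4] op=0.0190 gf=100
p model-meas mm -0.4 innov -0.0197 phi 0.0112 psi -0.1390 b 0.0122 alpha 7.67 sphi 0.0052
ROWS [[-5, 18, 0], [-8, 34, 0], [-10, 45, 0], [-11, 51, 0]] | phi pred [ 0.058  0.082  0.054  0.009 -0.022 -0.027] p pred mm [281. 287. 265. 199. 139.]
```

```bash
cat > undo.py <<'E'
import json,numpy as np,sys
S=json.load(open('S.json'));t=np.array(json.loads(sys.argv[1]))/1000
S['cmd']=(np.array(S['cmd'])-np.array(S['R'])@t).tolist();S['rows']=S['rows'][:1];S['st']=[0,0];json.dump(S,open('S.json','w'))
E
python3 undo.py [-11,51,0]; python3 ctl.py step .53 .17 .215 4 25 .12
```

```text
t=15.30 tcp=[0.5355 0.2757 0.2131] rpy=[179.9   0.5 178.6] cap=[0.6606 0.2668 0.3931] top64 lean=0.0230 F=[-0.4 -0.2 -7.5] op=0.0186 gf=100
p model-meas mm -0.2 innov -0.0013 phi 0.0044 psi -0.0936 b 0.0123 alpha 7.51 sphi 0.0047
ROWS [[2, 5, 0], [3, 10, 0], [3, 14, 0], [3, 17, 0]] | phi pred [ 0.012  0.019  0.015  0.006 -0.002 -0.005] p pred mm [119. 125. 126. 118. 107.]
```

Call:
{"op": "apply_moves", "data": {
  "motion": [
    {"jaw": -1,"xyz": [2,5,0],"twist": 0},
    {"jaw": -1,"xyz": [3,10,0],"twist": 0},
    {"jaw": -1,"xyz": [3,14,0],"twist": 0},
    {"jaw": -1,"xyz": [3,17,0],"twist": 0}
  ]
}}

```text
time: 15.85
ee_pos: [0.5325, 0.2927, 0.2135]
tcp_rot: [179.9, 0.5, 178.6]
wrist_force: [-1.3, 0.4, -6.2]
opening: 0.0187
grasp_force: 99.8
```

```bash
python3 ctl.py step .53 .12 .215 5 25 .08
```

```text
t=15.85 tcp=[0.5325 0.2927 0.2135] rpy=[179.9   0.5 178.6] cap=[0.6576 0.2831 0.3935] top63 lean=0.0259 F=[-1.3  0.4 -6.2] op=0.0187 gf=100
p model-meas mm -0.4 innov -0.0062 phi 0.0075 psi -0.0884 b 0.0130 alpha 6.60 sphi 0.0048
ROWS [[-1, 8, 0], [-1, 16, 0], [-1, 22, 0], [-1, 25, 0], [-1, 27, 0]] | phi pred [ 0.027  0.038  0.027  0.006 -0.01  -0.013] p pred mm [194. 199. 193. 166. 140.]
```

```bash
python3 undo.py [-1,27,0]; sed -i 's/add(O\[i,0\],.03)/add(O[i,0],.07)/; s/add(r,.008)/add(r,.012)/' ctl.py; python3 ctl.py step .53 .08 .215 5 25 .08
```

```text
t=15.90 tcp=[0.5325 0.293  0.2134] rpy=[179.9   0.5 178.6] cap=[0.6576 0.2842 0.3934] top63 lean=0.0225 F=[ 0.2  0.2 -7.7] op=0.0189 gf=100
p model-meas mm -0.3 innov 0.0002 phi 0.0042 psi -0.0522 b 0.0130 alpha 6.61 sphi 0.0046
ROWS [[-2, 18, 0], [-2, 37, 0], [-2, 51, 0], [-2, 58, 0], [-2, 59, 0]] | phi pred [ 0.06   0.099  0.064 -0.004 -0.036 -0.032] p pred mm [264. 272. 240. 161. 105.]
```

```bash
cat > use.py <<'E'
import json,numpy as np,sys
S=json.load(open('S.json'));old=np.array(json.loads(sys.argv[1]))/1000;T=np.array(json.loads(sys.argv[2]))/1000
R=np.array(S['R']);S['cmd']=(np.array(S['cmd'])+R@(T[-1]-old)).tolist();S['rows']=[S['rows'][0]]+[S['rows'][0]+y for y in T[:,1]];json.dump(S,open('S.json','w'))
E
python3 use.py [-2,59,0] [[-2,12,0],[-2,25,0],[-2,34,0],[-2,38,0]]
```

Call:
{"op": "apply_moves", "data": {
  "motion": [
    {"jaw": -1,"xyz": [-2,12,0],"twist": 0},
    {"jaw": -1,"xyz": [-2,25,0],"twist": 0},
    {"jaw": -1,"xyz": [-2,34,0],"twist": 0},
    {"jaw": -1,"xyz": [-2,38,0],"twist": 0}
  ]
}}

```text
time: 16.45
ee_pos: [0.5354, 0.3312, 0.2132]
tcp_rot: [179.9, 0.5, 178.6]
wrist_force: [-0.1, -0.1, -7.5]
opening: 0.0189
grasp_force: 99.9
```

```bash
python3 ctl.py step .53 .12 .215 5 25 .08
```

```text
t=16.45 tcp=[0.5354 0.3312 0.2132] rpy=[179.9   0.5 178.6] cap=[0.6603 0.3125 0.3932] top62 lean=0.0644 F=[-0.1 -0.1 -7.5] op=0.0189 gf=100
p model-meas mm -1.0 innov -0.0071 phi 0.0403 psi -0.1341 b 0.0126 alpha 5.45 sphi 0.0045
ROWS [[1, 3, 0], [1, 4, 0], [1, 4, 0], [1, 0, 0], [1, -5, 0]] | phi pred [ 0.039  0.031  0.011 -0.018 -0.03  -0.022] p pred mm [214. 206. 173. 119.  86.]
```

Call:
{"op": "apply_moves", "data": {
  "motion": [
    {"jaw": -1,"xyz": [1,3,0],"twist": 0},
    {"jaw": -1,"xyz": [1,4,0],"twist": 0},
    {"jaw": -1,"xyz": [1,4,0],"twist": 0},
    {"jaw": -1,"xyz": [1,0,0],"twist": 0},
    {"jaw": -1,"xyz": [1,-5,0],"twist": 0}
  ]
}}

```text
time: 17.12
ee_pos: [0.5344, 0.3249, 0.2135]
tcp_rot: [179.9, 0.5, 178.5]
wrist_force: [-0.2, 0.4, -7.4]
opening: 0.0188
grasp_force: 99.9
```

```bash
python3 ctl.py step .53 .08 .215 5 25 .08
```

```text
t=17.12 tcp=[0.5344 0.3249 0.2135] rpy=[179.9   0.5 178.5] cap=[0.6594 0.3117 0.3935] top63 lean=0.0413 F=[-0.2  0.4 -7.4] op=0.0188 gf=100
p model-meas mm 1.1 innov 0.0231 phi 0.0354 psi 0.1240 b 0.0148 alpha 8.21 sphi 0.0046
ROWS [[-1, -4, 0], [-1, -11, 0], [-1, -22, 0], [-1, -34, 0], [-1, -48, 0]] | phi pred [ 0.036  0.013 -0.008 -0.026 -0.025 -0.016] p pred mm [224. 198. 141.  72.  33.]
```

Call:
{"op": "apply_moves", "data": {
  "motion": [
    {"jaw": -1,"xyz": [-1,-4,0],"twist": 0},
    {"jaw": -1,"xyz": [-1,-11,0],"twist": 0},
    {"jaw": -1,"xyz": [-1,-22,0],"twist": 0},
    {"jaw": -1,"xyz": [-1,-34,0],"twist": 0},
    {"jaw": -1,"xyz": [-1,-48,0],"twist": 0}
  ]
}}

```text
time: 17.8
ee_pos: [0.5342, 0.2763, 0.2135]
tcp_rot: [179.9, 0.5, 178.5]
wrist_force: [0.9, 0.0, -7.4]
opening: 0.0189
grasp_force: 100.0
```

```bash
python3 ctl.py step .53 .05 .215 5 25 .08
```

```text
t=17.80 tcp=[0.5342 0.2763 0.2135] rpy=[179.9   0.5 178.5] cap=[0.6596 0.2717 0.3935] top62 lean=0.0049 F=[ 0.9  0.  -7.4] op=0.0189 gf=100
p model-meas mm 2.6 innov 0.0113 phi 0.0170 psi 0.3380 b 0.0138 alpha 8.64 sphi 0.0049
ROWS [[-1, -9, 0], [-1, -22, 0], [-1, -38, 0], [-1, -54, 0], [-1, -70, 0]] | phi pred [ 0.019 -0.01  -0.025 -0.028 -0.02  -0.011] p pred mm [190. 158. 102.  45.  17.]
```

Call:
{"op": "apply_moves", "data": {
  "motion": [
    {"jaw": -1,"xyz": [-1,-9,0],"twist": 0},
    {"jaw": -1,"xyz": [-1,-22,0],"twist": 0},
    {"jaw": -1,"xyz": [-1,-38,0],"twist": 0},
    {"jaw": -1,"xyz": [-1,-54,0],"twist": 0},
    {"jaw": -1,"xyz": [-1,-70,0],"twist": 0}
  ]
}}

```text
time: 18.48
ee_pos: [0.5334, 0.2061, 0.2134]
tcp_rot: [179.9, 0.5, 178.5]
wrist_force: [-0.1, -0.0, -6.4]
opening: 0.0189
grasp_force: 99.8
```

```bash
sed -i "s/5.05,.015/5.05,.009/" ctl.py; python3 ctl.py step .53 .03 .215 5 25 .08
```

```text
t=18.48 tcp=[0.5334 0.2061 0.2134] rpy=[179.9   0.5 178.5] cap=[0.6585 0.2079 0.3934] top58 lean=-0.0224 F=[-0.1 -0.  -6.4] op=0.0189 gf=100
p model-meas mm 2.2 innov 0.0018 phi -0.0041 psi 0.3909 b 0.0134 alpha 8.58 sphi 0.0049
ROWS [[-1, -6, 0], [-1, -16, 0], [-1, -28, 0], [-1, -40, 0], [-1, -52, 0]] | phi pred [ 0.009 -0.007 -0.019 -0.022 -0.016 -0.009] p pred mm [150. 126.  82.  37.  14.]
```

Call:
{"op": "apply_moves", "data": {
  "motion": [
    {"jaw": -1,"xyz": [-1,-6,0],"twist": 0},
    {"jaw": -1,"xyz": [-1,-16,0],"twist": 0},
    {"jaw": -1,"xyz": [-1,-28,0],"twist": 0},
    {"jaw": -1,"xyz": [-1,-40,0],"twist": 0},
    {"jaw": -1,"xyz": [-1,-52,0],"twist": 0}
  ]
}}

```text
time: 19.15
ee_pos: [0.5331, 0.1545, 0.2133]
tcp_rot: [179.9, 0.5, 178.5]
wrist_force: [-0.1, 0.7, -6.7]
opening: 0.0187
grasp_force: 99.9
```

```bash
python3 ctl.py step .53 .03 .215 5 25 .08
```

```text
t=19.15 tcp=[0.5331 0.1545 0.2133] rpy=[179.9   0.5 178.5] cap=[0.6583 0.1557 0.3933] top61 lean=-0.0200 F=[-0.1  0.7 -6.7] op=0.0187 gf=100
p model-meas mm 1.6 innov -0.0072 phi -0.0112 psi 0.2850 b 0.0151 alpha 8.96 sphi 0.0043
ROWS [[0, -1, 0], [0, -3, 0], [0, -8, 0], [0, -15, 0], [0, -22, 0]] | phi pred [ 0.011  0.01  -0.002 -0.013 -0.013 -0.008] p pred mm [117. 104.  73.  36.  15.]
```

Call:
{"op": "apply_moves", "data": {
  "motion": [
    {"jaw": -1,"xyz": [0,-1,0],"twist": 0},
    {"jaw": -1,"xyz": [0,-3,0],"twist": 0},
    {"jaw": -1,"xyz": [0,-8,0],"twist": 0},
    {"jaw": -1,"xyz": [0,-15,0],"twist": 0},
    {"jaw": -1,"xyz": [0,-22,0],"twist": 0}
  ]
}}

```text
time: 19.82
ee_pos: [0.5325, 0.1329, 0.2132]
tcp_rot: [179.9, 0.5, 178.6]
wrist_force: [0.4, 0.8, -6.9]
opening: 0.019
grasp_force: 100.0
```

```bash
python3 ctl.py step .53 .03 .215 5 25 .08
```

```text
t=19.82 tcp=[0.5325 0.1329 0.2132] rpy=[179.9   0.5 178.6] cap=[0.6575 0.1289 0.3932] top61 lean=0.0020 F=[ 0.4  0.8 -6.9] op=0.0190 gf=100
p model-meas mm 1.0 innov -0.0057 phi -0.0001 psi 0.1641 b 0.0162 alpha 9.16 sphi 0.0040
ROWS [[0, -1, 0], [0, -3, 0], [0, -7, 0], [0, -12, 0], [0, -18, 0]] | phi pred [ 0.012  0.009 -0.001 -0.011 -0.01  -0.006] p pred mm [97. 86. 60. 29. 12.]
```

Call:
{"op": "apply_moves", "data": {
  "motion": [
    {"jaw": -1,"xyz": [0,-1,0],"twist": 0},
    {"jaw": -1,"xyz": [0,-3,0],"twist": 0},
    {"jaw": -1,"xyz": [0,-7,0],"twist": 0},
    {"jaw": -1,"xyz": [0,-12,0],"twist": 0},
    {"jaw": -1,"xyz": [0,-18,0],"twist": 0}
  ]
}}

```text
time: 20.5
ee_pos: [0.5321, 0.115, 0.2132]
tcp_rot: [179.9, 0.5, 178.6]
wrist_force: [-1.2, -1.1, -7.1]
opening: 0.0191
grasp_force: 100.0
```

```bash
python3 ctl.py step .53 .02 .215 5 25 .08
```

```text
t=20.50 tcp=[0.5321 0.115  0.2132] rpy=[179.9   0.5 178.6] cap=[0.6572 0.1099 0.3932] top58 lean=0.0068 F=[-1.2 -1.1 -7.1] op=0.0191 gf=100
p model-meas mm 0.8 innov -0.0035 phi 0.0017 psi 0.1351 b 0.0167 alpha 9.23 sphi 0.0038
ROWS [[0, 0, 0], [0, -2, 0], [0, -6, 0], [0, -10, 0], [0, -16, 0]] | phi pred [ 0.012  0.009 -0.    -0.01  -0.01  -0.006] p pred mm [90. 80. 56. 27. 11.]
```

Call:
{"op": "apply_moves", "data": {
  "motion": [
    {"jaw": -1,"xyz": [0,0,0],"twist": 0},
    {"jaw": -1,"xyz": [0,-2,0],"twist": 0},
    {"jaw": -1,"xyz": [0,-6,0],"twist": 0},
    {"jaw": -1,"xyz": [0,-10,0],"twist": 0},
    {"jaw": -1,"xyz": [0,-16,0],"twist": 0}
  ]
}}

```text
time: 21.18
ee_pos: [0.5317, 0.099, 0.2132]
tcp_rot: [179.9, 0.5, 178.6]
wrist_force: [0.5, 0.6, -7.1]
opening: 0.019
grasp_force: 100.0
```

```bash
python3 ctl.py step .53 .0 .215 5 25 .08
```

```text
t=21.18 tcp=[0.5317 0.099  0.2132] rpy=[179.9   0.5 178.6] cap=[0.6568 0.0929 0.3932] top56 lean=0.0111 F=[ 0.5  0.6 -7.1] op=0.0190 gf=100
p model-meas mm 0.8 innov 0.0004 phi 0.0054 psi 0.1324 b 0.0166 alpha 9.22 sphi 0.0037
ROWS [[-1, -2, 0], [-1, -5, 0], [-1, -10, 0], [-1, -15, 0], [-1, -21, 0]] | phi pred [ 0.012  0.005 -0.004 -0.011 -0.01  -0.006] p pred mm [90. 78. 53. 25. 10.]
```

Call:
{"op": "apply_moves", "data": {
  "motion": [
    {"jaw": -1,"xyz": [-1,-2,0],"twist": 0},
    {"jaw": -1,"xyz": [-1,-5,0],"twist": 0},
    {"jaw": -1,"xyz": [-1,-10,0],"twist": 0},
    {"jaw": -1,"xyz": [-1,-15,0],"twist": 0},
    {"jaw": -1,"xyz": [-1,-21,0],"twist": 0}
  ]
}}

```text
time: 21.85
ee_pos: [0.5322, 0.0779, 0.2132]
tcp_rot: [179.9, 0.5, 178.6]
wrist_force: [0.6, 0.1, -5.7]
opening: 0.019
grasp_force: 100.0
```

```bash
python3 ctl.py step .53 .0 .215 5 25 .08
```

```text
t=21.85 tcp=[0.5322 0.0779 0.2132] rpy=[179.9   0.5 178.6] cap=[0.6572 0.0719 0.3932] top55 lean=0.0107 F=[ 0.6  0.1 -5.7] op=0.0190 gf=100
p model-meas mm 0.9 innov 0.0016 phi 0.0059 psi 0.1421 b 0.0165 alpha 9.21 sphi 0.0036
ROWS [[0, -4, 0], [0, -10, 0], [0, -17, 0], [0, -23, 0], [0, -30, 0]] | phi pred [ 0.004 -0.008 -0.012 -0.011 -0.006 -0.003] p pred mm [62. 49. 29. 11.  3.]
```

Call:
{"op": "apply_moves", "data": {
  "motion": [
    {"jaw": -1,"xyz": [0,-4,0],"twist": 0},
    {"jaw": -1,"xyz": [0,-10,0],"twist": 0},
    {"jaw": -1,"xyz": [0,-17,0],"twist": 0},
    {"jaw": -1,"xyz": [0,-23,0],"twist": 0},
    {"jaw": -1,"xyz": [0,-30,0],"twist": 0}
  ]
}}

```text
time: 22.52
ee_pos: [0.5314, 0.0479, 0.2131]
tcp_rot: [179.9, 0.5, 178.6]
wrist_force: [-0.1, -0.4, -7.0]
opening: 0.0191
grasp_force: 100.0
```

```bash
python3 ctl.py step .53 .0 .215 5 25 .08
```

```text
t=22.52 tcp=[0.5314 0.0479 0.2131] rpy=[179.9   0.5 178.6] cap=[0.6567 0.0449 0.3931] top59 lean=-0.0020 F=[-0.1 -0.4 -7. ] op=0.0191 gf=100
p model-meas mm 1.0 innov 0.0009 phi -0.0050 psi 0.1592 b 0.0163 alpha 9.19 sphi 0.0036
ROWS [[0, -3, 0], [0, -7, 0], [0, -11, 0], [0, -15, 0], [0, -19, 0]] | phi pred [-0.001 -0.006 -0.008 -0.007 -0.004 -0.002] p pred mm [38. 29. 17.  6.  1.]
```

Call:
{"op": "apply_moves", "data": {
  "motion": [
    {"jaw": -1,"xyz": [0,-3,0],"twist": 0},
    {"jaw": -1,"xyz": [0,-7,0],"twist": 0},
    {"jaw": -1,"xyz": [0,-11,0],"twist": 0},
    {"jaw": -1,"xyz": [0,-15,0],"twist": 0},
    {"jaw": -1,"xyz": [0,-19,0],"twist": 0}
  ]
}}

```text
time: 23.2
ee_pos: [0.5309, 0.0291, 0.2131]
tcp_rot: [179.9, 0.5, 178.6]
wrist_force: [-0.4, 0.2, -6.9]
opening: 0.0187
grasp_force: 100.0
```

```bash
python3 ctl.py step .53 .0 .215 5 25 .08
```

```text
t=23.20 tcp=[0.5309 0.0291 0.2131] rpy=[179.9   0.5 178.6] cap=[0.6559 0.0247 0.3931] top56 lean=0.0038 F=[-0.4  0.2 -6.9] op=0.0187 gf=100
p model-meas mm 0.6 innov -0.0013 phi -0.0044 psi 0.0925 b 0.0165 alpha 9.22 sphi 0.0035
ROWS [[0, -1, 0], [0, -2, 0], [0, -4, 0], [0, -6, 0], [0, -8, 0]] | phi pred [ 0.001 -0.    -0.002 -0.004 -0.003 -0.001] p pred mm [26. 22. 14.  6.  2.]
```

Call:
{"op": "apply_moves", "data": {
  "motion": [
    {"jaw": -1,"xyz": [0,-1,0],"twist": 0},
    {"jaw": -1,"xyz": [0,-2,0],"twist": 0},
    {"jaw": -1,"xyz": [0,-4,0],"twist": 0},
    {"jaw": -1,"xyz": [0,-6,0],"twist": 0},
    {"jaw": -1,"xyz": [0,-8,0],"twist": 0}
  ]
}}

```text
time: 23.88
ee_pos: [0.5307, 0.0212, 0.2131]
tcp_rot: [179.9, 0.5, 178.6]
wrist_force: [-0.2, 0.4, -7.0]
opening: 0.0188
grasp_force: 99.9
```

```bash
python3 ctl.py step .53 .0 .215 8 25 .08
```

```text
t=23.88 tcp=[0.5307 0.0212 0.2131] rpy=[179.9   0.5 178.6] cap=[0.6557 0.0148 0.3931] top59 lean=0.0123 F=[-0.2  0.4 -7. ] op=0.0188 gf=100
p model-meas mm 0.4 innov 0.0005 phi 0.0004 psi 0.0459 b 0.0164 alpha 9.22 sphi 0.0035
ROWS [[0, -1, 0], [0, -2, 0], [0, -4, 0], [0, -6, 0], [0, -7, 0], [0, -9, 0], [0, -10, 0], [0, -12, 0]] | phi pred [ 0.001 -0.002 -0.003 -0.003 -0.002 -0.001] p pred mm [17. 14.  9.  3.  1.]
```

Two calls: 4 rows and 4 rows.

Call:
{"op": "apply_moves", "data": {
  "motion": [
    {"jaw": -1,"xyz": [0,-1,0],"twist": 0},
    {"jaw": -1,"xyz": [0,-2,0],"twist": 0},
    {"jaw": -1,"xyz": [0,-4,0],"twist": 0},
    {"jaw": -1,"xyz": [0,-6,0],"twist": 0}
  ]
}}

```text
time: 24.42
ee_pos: [0.5306, 0.0152, 0.2131]
tcp_rot: [179.9, 0.5, 178.6]
wrist_force: [0.2, -0.6, -6.5]
opening: 0.0189
grasp_force: 99.9
```

Call:
{"op": "apply_moves", "data": {
  "motion": [
    {"jaw": -1,"xyz": [0,-1,0],"twist": 0},
    {"jaw": -1,"xyz": [0,-3,0],"twist": 0},
    {"jaw": -1,"xyz": [0,-4,0],"twist": 0},
    {"jaw": -1,"xyz": [0,-6,0],"twist": 0}
  ]
}}

```text
time: 24.92
ee_pos: [0.5304, 0.0093, 0.2131]
tcp_rot: [179.9, 0.5, 178.6]
wrist_force: [-0.9, 0.2, -8.0]
opening: 0.0188
grasp_force: 99.9
```

```bash
python3 ctl.py step .53 .0 .215 8 25 .08
```

```text
t=24.93 tcp=[0.5304 0.0093 0.2131] rpy=[179.9   0.5 178.6] cap=[0.6555 0.0047 0.3931] top60 lean=0.0049 F=[-0.9  0.2 -8. ] op=0.0188 gf=100
p model-meas mm 0.4 innov -0.0053 phi -0.0083 psi 0.0307 b 0.0169 alpha 9.26 sphi 0.0034
ROWS [[0, 3, 0], [0, 6, 0], [0, 8, 0], [0, 10, 0], [0, 11, 0], [0, 11, 0], [0, 10, 0], [0, 10, 0]] | phi pred [ 0.004  0.012  0.009  0.001 -0.002 -0.002] p pred mm [18. 20. 18. 11.  5.]
```

Call:
{"op": "apply_moves", "data": {
  "motion": [
    {"jaw": -1,"xyz": [0,3,0],"twist": 0},
    {"jaw": -1,"xyz": [0,6,0],"twist": 0},
    {"jaw": -1,"xyz": [0,8,0],"twist": 0},
    {"jaw": -1,"xyz": [0,10,0],"twist": 0}
  ]
}}

```text
time: 25.48
ee_pos: [0.5307, 0.0196, 0.2131]
tcp_rot: [179.9, 0.5, 178.6]
wrist_force: [-0.7, 1.0, -7.0]
opening: 0.0186
grasp_force: 99.9
```

Call:
{"op": "apply_moves", "data": {
  "motion": [
    {"jaw": -1,"xyz": [0,1,0],"twist": 0},
    {"jaw": -1,"xyz": [0,1,0],"twist": 0},
    {"jaw": -1,"xyz": [0,0,0],"twist": 0},
    {"jaw": -1,"xyz": [0,0,0],"twist": 0}
  ]
}}

```text
time: 25.98
ee_pos: [0.5307, 0.0192, 0.2131]
tcp_rot: [179.9, 0.5, 178.5]
wrist_force: [0.1, -0.7, -7.0]
opening: 0.019
grasp_force: 99.9
```

```bash
python3 ctl.py step .53 -.05 .215 8 25 .08
```

```text
t=25.98 tcp=[0.5307 0.0192 0.2131] rpy=[179.9   0.5 178.5] cap=[0.6556 0.0122 0.3931] top58 lean=0.0151 F=[ 0.1 -0.7 -7. ] op=0.0190 gf=100
p model-meas mm 0.3 innov -0.004 phi -0.0003 psi -0.0038 b 0.0172 alpha 9.26 sphi 0.0034
ROWS [[-1, 6, 0], [-1, 13, 0], [-1, 17, 0], [-1, 18, 0], [-1, 17, 0], [-1, 15, 0], [-1, 11, 0], [-1, 6, 0]] | phi pred [ 0.021  0.033  0.02  -0.002 -0.01  -0.008] p pred mm [86. 87. 71. 39. 18.]
```

Call:
{"op": "apply_moves", "data": {
  "motion": [
    {"jaw": -1,"xyz": [-1,6,0],"twist": 0},
    {"jaw": -1,"xyz": [-1,13,0],"twist": 0},
    {"jaw": -1,"xyz": [-1,17,0],"twist": 0},
    {"jaw": -1,"xyz": [-1,18,0],"twist": 0}
  ]
}}

```text
time: 26.52
ee_pos: [0.5321, 0.0378, 0.2131]
tcp_rot: [179.9, 0.5, 178.6]
wrist_force: [-0.4, -0.1, -6.7]
opening: 0.019
grasp_force: 100.0
```

Call:
{"op": "apply_moves", "data": {
  "motion": [
    {"jaw": -1,"xyz": [0,-1,0],"twist": 0},
    {"jaw": -1,"xyz": [0,-3,0],"twist": 0},
    {"jaw": -1,"xyz": [0,-7,0],"twist": 0},
    {"jaw": -1,"xyz": [0,-12,0],"twist": 0}
  ]
}}

```text
time: 27.02
ee_pos: [0.5318, 0.0249, 0.2131]
tcp_rot: [179.9, 0.5, 178.5]
wrist_force: [-0.4, -0.1, -7.8]
opening: 0.0186
grasp_force: 100.0
```

```bash
python3 ctl.py step .53 -.10 .215 5 25 .08
```

```text
t=27.02 tcp=[0.5318 0.0249 0.2131] rpy=[179.9   0.5 178.5] cap=[0.6569 0.0172 0.3931] top56 lean=0.0177 F=[-0.4 -0.1 -7.8] op=0.0186 gf=100
p model-meas mm 0.9 innov 0.0045 phi 0.0107 psi 0.1122 b 0.0169 alpha 9.34 sphi 0.0034
ROWS [[-1, -1, 0], [-1, -3, 0], [-1, -8, 0], [-1, -14, 0], [-1, -21, 0]] | phi pred [ 0.019  0.012 -0.    -0.013 -0.013 -0.008] p pred mm [118. 105.  74.  35.  14.]
```

Call:
{"op": "apply_moves", "data": {
  "motion": [
    {"jaw": -1,"xyz": [-1,-1,0],"twist": 0},
    {"jaw": -1,"xyz": [-1,-3,0],"twist": 0},
    {"jaw": -1,"xyz": [-1,-8,0],"twist": 0},
    {"jaw": -1,"xyz": [-1,-14,0],"twist": 0},
    {"jaw": -1,"xyz": [-1,-21,0],"twist": 0}
  ]
}}

```text
time: 27.7
ee_pos: [0.5323, 0.0038, 0.2131]
tcp_rot: [179.9, 0.5, 178.6]
wrist_force: [-0.3, -0.2, -6.2]
opening: 0.0189
grasp_force: 100.0
```

```bash
python3 ctl.py step .53 -.16 .215 5 25 .08; python3 - <<'E'
from h import *
im,d,p=load('top0');g=cv2.GaussianBlur(cv2.cvtColor(im,cv2.COLOR_RGB2GRAY).astype(float),(0,0),.7)
P=np.full(d.shape+(3,),np.nan);v,u=np.nonzero(d>0);P[v,u]=pts(np.ones(d.shape,bool),d,p)
for nm,(y0,y1) in dict(blue=(-.40,-.17),grey=(.15,.40)).items():
    m=(P[...,2]>.095)&(P[...,2]<.122)&(P[...,0]>.555)&(P[...,0]<.66)&(P[...,1]>y0)&(P[...,1]<y1)
    for s in range(2):
        c=(y0+y1)/2;k=m&((P[...,1]>c) if s==0 else (P[...,1]<c))
        q=P[k];print(nm,s,len(q),q.mean(0).round(4) if len(q) else '',np.percentile(q[:,1],[2,98]).round(4) if len(q) else '')
E
```

```text
t=27.70 tcp=[0.5323 0.0038 0.2131] rpy=[179.9   0.5 178.6] cap=[ 0.6577 -0.0028  0.3931] top57 lean=0.0134 F=[-0.3 -0.2 -6.2] op=0.0189 gf=100
p model-meas mm 1.0 innov 0.0023 phi 0.0101 psi 0.1674 b 0.0168 alpha 9.37 sphi 0.0034
ROWS [[-1, 0, 0], [-2, -3, 0], [-2, -8, 0], [-2, -16, 0], [-2, -25, 0]] | phi pred [ 0.025  0.018  0.001 -0.016 -0.017 -0.011] p pred mm [156. 140.  99.  48.  19.]
blue 0 91 [ 0.5971 -0.2435  0.1096] [-0.2525 -0.2363]
blue 1 133 [ 0.5988 -0.326   0.1081] [-0.3356 -0.3171]
grey 0 0  
grey 1 95 [0.5836 0.2323 0.1081] [0.2224 0.2589]
```

Call:
{"op": "apply_moves", "data": {
  "motion": [
    {"jaw": -1,"xyz": [-1,0,0],"twist": 0},
    {"jaw": -1,"xyz": [-2,-3,0],"twist": 0},
    {"jaw": -1,"xyz": [-2,-8,0],"twist": 0},
    {"jaw": -1,"xyz": [-2,-16,0],"twist": 0},
    {"jaw": -1,"xyz": [-2,-25,0],"twist": 0}
  ]
}}

```text
time: 28.38
ee_pos: [0.5337, -0.0213, 0.2131]
tcp_rot: [179.9, 0.5, 178.6]
wrist_force: [-0.1, -0.6, -7.0]
opening: 0.019
grasp_force: 100.0
```

```bash
python3 ctl.py step .53 -.22 .215 5 25 .08
```

```text
t=28.38 tcp=[ 0.5337 -0.0213  0.2131] rpy=[179.9   0.5 178.6] cap=[ 0.6589 -0.0278  0.3931] top60 lean=0.0128 F=[-0.1 -0.6 -7. ] op=0.0190 gf=100
p model-meas mm 1.2 innov 0.0017 phi 0.0133 psi 0.2160 b 0.0166 alpha 9.39 sphi 0.0034
ROWS [[-1, -1, 0], [-1, -6, 0], [-1, -14, 0], [-1, -24, 0], [-1, -35, 0]] | phi pred [ 0.028  0.017 -0.002 -0.02  -0.02  -0.012] p pred mm [186. 165. 115.  55.  21.]
```

Call:
{"op": "apply_moves", "data": {
  "motion": [
    {"jaw": -1,"xyz": [-1,-1,0],"twist": 0},
    {"jaw": -1,"xyz": [-1,-6,0],"twist": 0},
    {"jaw": -1,"xyz": [-1,-14,0],"twist": 0},
    {"jaw": -1,"xyz": [-1,-24,0],"twist": 0},
    {"jaw": -1,"xyz": [-1,-35,0],"twist": 0}
  ]
}}

```text
time: 29.05
ee_pos: [0.5338, -0.0565, 0.2131]
tcp_rot: [179.9, 0.5, 178.6]
wrist_force: [1.1, 0.1, -6.5]
opening: 0.0189
grasp_force: 100.0
```

```bash
python3 ctl.py step .515 -.27 .215 5 25 .08
```

```text
t=29.05 tcp=[ 0.5338 -0.0565  0.2131] rpy=[179.9   0.5 178.6] cap=[ 0.6587 -0.0646  0.3931] top58 lean=0.0193 F=[ 1.1  0.1 -6.5] op=0.0189 gf=100
p model-meas mm 1.5 innov 0.0113 phi 0.0244 psi 0.2811 b 0.0158 alpha 9.58 sphi 0.0034
ROWS [[7, -9, -1], [10, -22, -1], [12, -37, -1], [13, -53, -1], [14, -69, -1]] | phi pred [ 0.021 -0.009 -0.023 -0.027 -0.018 -0.009] p pred mm [178. 146.  91.  37.  12.]
```

Call:
{"op": "apply_moves", "data": {
  "motion": [
    {"jaw": -1,"xyz": [7,-9,-1],"twist": 0},
    {"jaw": -1,"xyz": [10,-22,-1],"twist": 0},
    {"jaw": -1,"xyz": [12,-37,-1],"twist": 0},
    {"jaw": -1,"xyz": [13,-53,-1],"twist": 0},
    {"jaw": -1,"xyz": [14,-69,-1],"twist": 0}
  ]
}}

```text
time: 29.72
ee_pos: [0.518, -0.1256, 0.2138]
tcp_rot: [179.9, 0.5, 178.5]
wrist_force: [-0.5, 0.1, -7.1]
opening: 0.0189
grasp_force: 99.9
```

```bash
python3 ctl.py step .495 -.283 .215 5 25 .08
```

```text
t=29.73 tcp=[ 0.518  -0.1256  0.2138] rpy=[179.9   0.5 178.5] cap=[ 0.643  -0.1272  0.3938] top59 lean=-0.0081 F=[-0.5  0.1 -7.1] op=0.0189 gf=100
p model-meas mm 2.2 innov 0.0123 phi 0.0080 psi 0.3999 b 0.0147 alpha 9.62 sphi 0.0035
ROWS [[9, -13, 0], [14, -30, 0], [17, -47, 0], [18, -64, 0], [19, -78, 0]] | phi pred [ 0.    -0.033 -0.037 -0.024 -0.01  -0.003] p pred mm [112.  81.  39.   9.  -1.]
```

Call:
{"op": "apply_moves", "data": {
  "motion": [
    {"jaw": -1,"xyz": [9,-13,0],"twist": 0},
    {"jaw": -1,"xyz": [14,-30,0],"twist": 0},
    {"jaw": -1,"xyz": [17,-47,0],"twist": 0},
    {"jaw": -1,"xyz": [18,-64,0],"twist": 0},
    {"jaw": -1,"xyz": [19,-78,0],"twist": 0}
  ]
}}

```text
time: 30.4
ee_pos: [0.497, -0.2032, 0.2135]
tcp_rot: [179.9, 0.5, 178.5]
wrist_force: [-0.4, 0.7, -7.1]
opening: 0.0186
grasp_force: 99.7
```

```bash
python3 ctl.py step .4755 -.283 .210 5 25 .08
```

```text
t=30.40 tcp=[ 0.497  -0.2032  0.2135] rpy=[179.9   0.5 178.5] cap=[ 0.6223 -0.2016  0.3935] top61 lean=-0.0216 F=[-0.4  0.7 -7.1] op=0.0186 gf=100
p model-meas mm 2.2 innov 0.0105 phi -0.0056 psi 0.3663 b 0.0136 alpha 9.34 sphi 0.0035
ROWS [[9, -11, 3], [15, -26, 4], [17, -40, 5], [19, -52, 5], [20, -62, 5]] | phi pred [-0.013 -0.038 -0.035 -0.016 -0.003  0.001] p pred mm [ 42.  20.  -3. -10.  -8.]
```

Call:
{"op": "apply_moves", "data": {
  "motion": [
    {"jaw": -1,"xyz": [9,-11,3],"twist": 0},
    {"jaw": -1,"xyz": [15,-26,4],"twist": 0},
    {"jaw": -1,"xyz": [17,-40,5],"twist": 0},
    {"jaw": -1,"xyz": [19,-52,5],"twist": 0},
    {"jaw": -1,"xyz": [20,-62,5],"twist": 0}
  ]
}}

```text
time: 31.08
ee_pos: [0.4755, -0.2642, 0.2083]
tcp_rot: [179.9, 0.5, 178.5]
wrist_force: [-0.4, -0.2, -7.5]
opening: 0.0189
grasp_force: 99.8
```

```bash
python3 ctl.py step .4755 -.283 .210 5 25 .05
```

```text
t=31.07 tcp=[ 0.4755 -0.2642  0.2083] rpy=[179.9   0.5 178.5] cap=[ 0.6008 -0.2613  0.3883] top64 lean=-0.0273 F=[-0.4 -0.2 -7.5] op=0.0189 gf=100
p model-meas mm 1.6 innov 0.0024 phi -0.0194 psi 0.2507 b 0.0134 alpha 9.24 sphi 0.0035
ROWS [[0, -5, 0], [0, -10, 0], [0, -15, 0], [0, -19, 0], [0, -22, 0]] | phi pred [-0.014 -0.018 -0.013 -0.003  0.001  0.001] p pred mm [ 5. -2. -5. -4. -2.]
```

Call:
{"op": "apply_moves", "data": {
  "motion": [
    {"jaw": -1,"xyz": [0,-5,0],"twist": 0},
    {"jaw": -1,"xyz": [0,-10,0],"twist": 0},
    {"jaw": -1,"xyz": [0,-15,0],"twist": 0},
    {"jaw": -1,"xyz": [0,-19,0],"twist": 0},
    {"jaw": -1,"xyz": [0,-22,0],"twist": 0}
  ]
}}

```text
time: 31.75
ee_pos: [0.475, -0.2855, 0.2082]
tcp_rot: [179.9, 0.5, 178.6]
wrist_force: [-0.3, -0.7, -6.4]
opening: 0.0186
grasp_force: 100.0
```

```bash
python3 ctl.py step .4755 -.283 .195 5 25 .04
```

```text
t=31.75 tcp=[ 0.475  -0.2855  0.2082] rpy=[179.9   0.5 178.6] cap=[ 0.6004 -0.287   0.3882] top63 lean=-0.0086 F=[-0.3 -0.7 -6.4] op=0.0186 gf=100
p model-meas mm 0.6 innov -0.0044 phi -0.0152 psi 0.0679 b 0.0138 alpha 9.38 sphi 0.0034
ROWS [[0, 4, 7], [0, 8, 11], [0, 11, 13], [0, 13, 15], [0, 13, 15]] | phi pred [ 0.004  0.014  0.008 -0.001 -0.002 -0.001] p pred mm [ 9. 11.  9.  4.  2.]
```

Call:
{"op": "apply_moves", "data": {
  "motion": [
    {"jaw": -1,"xyz": [0,4,7],"twist": 0},
    {"jaw": -1,"xyz": [0,8,11],"twist": 0},
    {"jaw": -1,"xyz": [0,11,13],"twist": 0},
    {"jaw": -1,"xyz": [0,13,15],"twist": 0},
    {"jaw": -1,"xyz": [0,13,15],"twist": 0}
  ]
}}

```text
time: 32.42
ee_pos: [0.4755, -0.2721, 0.1932]
tcp_rot: [179.9, 0.5, 178.6]
wrist_force: [0.2, 1.0, -6.4]
opening: 0.0189
grasp_force: 100.0
```

```bash
python3 ctl.py step .4755 -.283 .195 5 25 .03
```

```text
t=32.42 tcp=[ 0.4755 -0.2721  0.1932] rpy=[179.9   0.5 178.6] cap=[ 0.6006 -0.2798  0.3732] top63 lean=0.0180 F=[ 0.2  1.  -6.4] op=0.0189 gf=100
p model-meas mm -0.0 innov -0.0023 phi 0.0029 psi -0.0212 b 0.0140 alpha 9.39 sphi 0.0034
ROWS [[0, 2, 0], [0, 4, 0], [0, 4, 0], [0, 4, 0], [0, 3, 0]] | phi pred [ 0.008  0.008  0.001 -0.003 -0.002 -0.001] p pred mm [15. 14.  8.  3.  1.]
```

Call:
{"op": "apply_moves", "data": {
  "motion": [
    {"jaw": -1,"xyz": [0,2,0],"twist": 0},
    {"jaw": -1,"xyz": [0,4,0],"twist": 0},
    {"jaw": -1,"xyz": [0,4,0],"twist": 0},
    {"jaw": -1,"xyz": [0,4,0],"twist": 0},
    {"jaw": -1,"xyz": [0,3,0],"twist": 0}
  ]
}}

```text
time: 33.1
ee_pos: [0.4756, -0.2694, 0.1932]
tcp_rot: [179.9, 0.5, 178.6]
wrist_force: [-0.2, -0.1, -6.1]
opening: 0.0191
grasp_force: 100.0
```

```bash
python3 ctl.py step .4755 -.283 .195 5 25 .02
```

```text
t=33.10 tcp=[ 0.4756 -0.2694  0.1932] rpy=[179.9   0.5 178.6] cap=[ 0.6005 -0.2773  0.3732] top63 lean=0.0187 F=[-0.2 -0.1 -6.1] op=0.0191 gf=100
p model-meas mm 0.3 innov 0.0042 phi 0.0070 psi 0.0159 b 0.0136 alpha 9.43 sphi 0.0034
ROWS [[0, -5, 0], [0, -10, 0], [0, -13, 0], [0, -14, 0], [0, -15, 0]] | phi pred [-0.009 -0.014 -0.006  0.     0.     0.   ] p pred mm [ 1. -1. -1. -0. -0.]
```

Call:
{"op": "apply_moves", "data": {
  "motion": [
    {"jaw": -1,"xyz": [0,-5,0],"twist": 0},
    {"jaw": -1,"xyz": [0,-10,0],"twist": 0},
    {"jaw": -1,"xyz": [0,-13,0],"twist": 0},
    {"jaw": -1,"xyz": [0,-14,0],"twist": 0},
    {"jaw": -1,"xyz": [0,-15,0],"twist": 0}
  ]
}}

```text
time: 33.78
ee_pos: [0.4752, -0.2843, 0.1932]
tcp_rot: [179.9, 0.5, 178.6]
wrist_force: [-0.0, -0.3, -7.0]
opening: 0.019
grasp_force: 99.8
```

```bash
python3 ctl.py step .4755 -.283 .145 5 25 .015
```

```text
t=33.77 tcp=[ 0.4752 -0.2843  0.1932] rpy=[179.9   0.5 178.6] cap=[ 0.6001 -0.2901  0.3732] top64 lean=0.0096 F=[-0.  -0.3 -7. ] op=0.0190 gf=100
p model-meas mm 0.3 innov 0.0038 phi -0.0008 psi 0.0295 b 0.0132 alpha 9.43 sphi 0.0034
ROWS [[0, -4, 9], [0, -6, 27], [0, -7, 38], [0, -7, 44], [0, -6, 47]] | phi pred [-0.011 -0.009 -0.001  0.002  0.001  0.001] p pred mm [-8. -7. -4. -2. -1.]
```

Call:
{"op": "apply_moves", "data": {
  "motion": [
    {"jaw": -1,"xyz": [0,-4,9],"twist": 0},
    {"jaw": -1,"xyz": [0,-6,27],"twist": 0},
    {"jaw": -1,"xyz": [0,-7,38],"twist": 0},
    {"jaw": -1,"xyz": [0,-7,44],"twist": 0},
    {"jaw": -1,"xyz": [0,-6,47],"twist": 0}
  ]
}}

```text
time: 34.45
ee_pos: [0.4754, -0.2901, 0.1456]
tcp_rot: [179.9, 0.5, 178.5]
wrist_force: [-0.9, 0.7, -7.1]
opening: 0.0188
grasp_force: 100.0
```

```bash
python3 ctl.py step .4755 -.283 .112 5 25 .015
```

```text
t=34.45 tcp=[ 0.4754 -0.2901  0.1456] rpy=[179.9   0.5 178.5] cap=[ 0.5961 -0.2986  0.3256] top58 lean=0.0215 F=[-0.9  0.7 -7.1] op=0.0188 gf=100
p model-meas mm 0.1 innov 0.0092 phi 0.0083 psi -0.0045 b 0.0124 alpha 9.38 sphi 0.0034
ROWS [[1, -11, 12], [1, -19, 23], [1, -21, 30], [1, -19, 33], [1, -16, 35]] | phi pred [-0.031 -0.026 -0.001  0.006  0.003  0.002] p pred mm [-28. -23. -13.  -5.  -2.]
```

Call:
{"op": "apply_moves", "data": {
  "motion": [
    {"jaw": -1,"xyz": [1,0,8],"twist": 0},
    {"jaw": -1,"xyz": [1,2,20],"twist": 0},
    {"jaw": -1,"xyz": [1,4,30],"twist": 0},
    {"jaw": -1,"xyz": [1,6,38],"twist": 0},
    {"jaw": -1,"xyz": [1,7,40],"twist": 0}
  ]
}}

```text
time: 35.12
ee_pos: [0.4747, -0.283, 0.1054]
tcp_rot: [179.9, 0.5, 178.5]
wrist_force: [-0.5, -0.5, -6.1]
opening: 0.0189
grasp_force: 100.0
```

```bash
python3 ctl.py look; python3 - <<'E'
from workcell import camera,camera_params
from h import *
a=[]
for n in('wrist','top','scene'):
    p=camera_params(n);im,d=camera(n);np.savez(f"pics/{n}3.npz",im=im,d=d,**{k:np.array(v) for k,v in p.items()});a.append(im[:,:,::-1])
W=np.zeros((600,800,3),np.uint8);W[:250,:400]=cv2.resize(a[0],(400,250));W[250:600,:400]=cv2.resize(a[1][130:305,320:520],(400,350));W[0:400,400:]=cv2.resize(a[2][80:230,230:380],(400,400))
cv2.imwrite('pics/c4.png',W)
E
python3 ctl.py look
```

```text
t=35.12 tcp=[ 0.4747 -0.283   0.1054] rpy=[179.9   0.5 178.5] cap=[ 0.5952 -0.2787  0.2854] top50 lean=-0.0326 F=[-0.5 -0.5 -6.1] op=0.0189 gf=100
t=35.33 tcp=[ 0.4752 -0.2833  0.1065] rpy=[179.9   0.6 178.6] cap=[ 0.5957 -0.2823  0.2865] top52 lean=-0.0185 F=[-0.3  0.3 -7.9] op=0.0189 gf=100
```

View pics/c4.png

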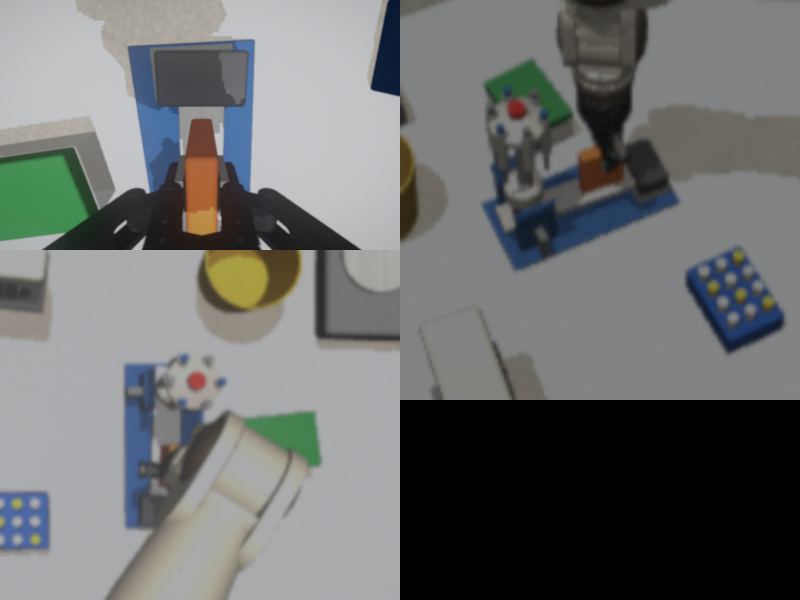

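The tower is in the blue cradle's mouth. The wrist view has the ballast over the grey mark, and the scene view shows the drum between the cheeks. Next I lower it the rest of the way.

Call:
{"op": "apply_moves", "data": {
  "motion": [
    {"jaw": -1,"xyz": [0,0,5],"twist": 0},
    {"jaw": -1,"xyz": [0,0,11],"twist": 0},
    {"jaw": -1,"xyz": [0,0,17],"twist": 0},
    {"jaw": -1,"xyz": [0,0,21],"twist": 0},
    {"jaw": -1,"xyz": [0,0,23.5],"twist": 0}
  ]
}}

```text
time: 36.0
ee_pos: [0.4757, -0.2832, 0.0834]
tcp_rot: [179.9, 0.6, 178.6]
wrist_force: [0.2, 3.5, 6.5]
opening: 0.0184
grasp_force: 101.8
```

Call:
{"op": "apply_moves", "data": {
  "motion": [
    {"jaw": -1,"xyz": [0,0,0],"twist": 0}
  ]
}}

```text
time: 36.12
ee_pos: [0.4757, -0.2833, 0.0834]
tcp_rot: [180.0, 0.6, 178.6]
wrist_force: [1.1, 0.9, -1.5]
opening: 0.019
grasp_force: 100.8
```

```bash
python3 ctl.py look
```

```text
t=36.12 tcp=[ 0.4757 -0.2833  0.0834] rpy=[180.    0.6 178.6] cap=[ 0.5978 -0.2816  0.2634] top52 lean=-0.0218 F=[ 1.1  0.9 -1.5] op=0.0190 gf=101
```

Call:
{"op": "apply_moves", "data": {
  "motion": [
    {"jaw": -0.5,"xyz": [0,0,0.5],"twist": 0},
    {"jaw": 0,"xyz": [0,0,0.5],"twist": 0},
    {"jaw": 0.6,"xyz": [0,0,0],"twist": 0},
    {"jaw": 1,"xyz": [0,0,0],"twist": 0},
    {"jaw": 1,"xyz": [0,0,0],"twist": 0}
  ]
}}

```text
time: 36.8
ee_pos: [0.4753, -0.2832, 0.0827]
tcp_rot: [179.9, 0.5, 178.5]
wrist_force: [0.5, -0.7, -0.4]
opening: 0.0855
grasp_force: 0.0
```

Call:
{"op": "apply_moves", "data": {
  "motion": [
    {"jaw": 1,"xyz": [0,0,-10],"twist": 0},
    {"jaw": 1,"xyz": [0,0,-30],"twist": 0},
    {"jaw": 1,"xyz": [0,0,-55],"twist": 0},
    {"jaw": 1,"xyz": [0,0,-80],"twist": 0},
    {"jaw": 1,"xyz": [0,0,-80],"twist": 0}
  ]
}}

```text
time: 37.42
ee_pos: [0.4754, -0.2838, 0.1654]
tcp_rot: [-180.0, 0.7, 178.6]
wrist_force: [0.4, 0.0, 0.1]
opening: 0.0856
grasp_force: 0.0
```

```bash
python3 st.py; python3 - <<'E'
from workcell import camera,camera_params,sensors
from h import *
a=[]
for n in('wrist','top','scene'):
    p=camera_params(n);im,d=camera(n);a.append(im[:,:,::-1])
    H=hsv(im);h,s,v=[H[...,i].astype(int) for i in range(3)];m=((h<8)|(h>172))&(s>100)
    if n!='wrist':
        uv=cv2.projectPoints(np.array([[.6,-.287,.262]]),p['rvec'],p['tvec'],p['mtx'],None)[0].ravel()
        m=m&(np.hypot(*(np.indices(h.shape)-uv[::-1,None,None]))<18);vv,uu=np.nonzero(m);print(n,len(uu),ray((uu.mean(),vv.mean()),p,.262).round(4))
    else:
        m=big((h<18)&(h>3)&(s>120));vv,uu=np.nonzero(m)
        for r in range(vv.min()+45,vv.max(),20):
            u=uu[vv==r];print(r,ray((u.min()-.5,r),p,.103)[:2].round(4),ray((u.max()+.5,r),p,.103)[:2].round(4))
W=np.zeros((600,800,3),np.uint8);W[:250,:400]=cv2.resize(a[0],(400,250));W[250:600,:400]=cv2.resize(a[1][130:305,320:520],(400,350));W[0:400,400:]=cv2.resize(a[2][80:230,230:380],(400,400))
cv2.imwrite('pics/c5.png',W)
E
```

```text
37.425 [-31.     3.93  -0.21  85.2    0.34 -29.55] [ 0.4754 -0.2838  0.1654] [-179.97    0.74  178.55] toolz [ 1.300e-02 -9.000e-04 -9.999e-01] F [0.4 0.  0.1]
206 [ 0.4634 -0.2912] [ 0.4638 -0.2726]
226 [ 0.4765 -0.2911] [ 0.4769 -0.2733]
246 [ 0.4902 -0.2916] [ 0.4906 -0.2728]
266 [ 0.5044 -0.2922] [ 0.5049 -0.2736]
top 49 [ 0.6019 -0.2796  0.262 ]
scene 36 [ 0.6034 -0.2785  0.262 ]
```

View pics/c5.png

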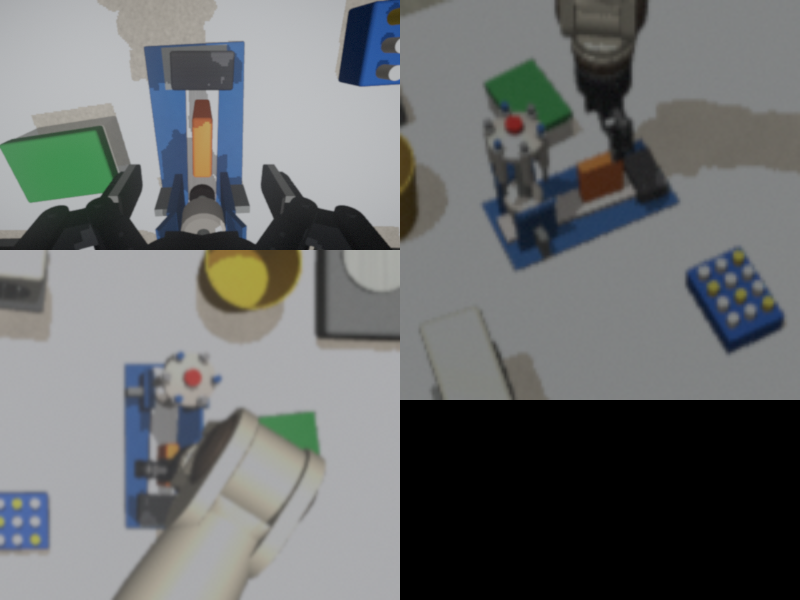

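The wrist view shows the plate free between the open fingers with the ballast on its mark. The cap (top view) gives a lean of about 0.03 rad, within the limit, so I'm handing in.

```bash
python3 -c "
from workcell import bot
print(bot.job_done())"
```

```text
the job is handed in; nothing more can be done
None
```

The tower was lifted from the grey cradle, held by the ioniser for about 7 s with the mast upright, then set down and released in the blue cradle with about 0.03 rad of mast lean; the job was handed in at about 37 s and no verdict came back.

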